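Draw the end cap from a planer bearing housing with the screw-in puller

TASK

Take the cross-handled puller out of its wooden block and screw it clockwise into the threaded hole of the bearing housing's end cap until its collar seats on the cap, by feel, without forcing the thread or lifting the cap yet. Then draw the cap straight up out of the housing and stand it gently, upright and with the puller still screwed in, inside the parts tray, and let go. Do not disturb the wrench, the ball bearing or the grease tin.

Things in the scene. Friction and masses are not known exactly. Their poses are not given: they have to be found in the camera images.
- housing: grey cast-iron bearing housing screwed to a 150 x 150 x 18 mm plywood board, fixed to the bench; square flange, round boss 85 mm in diameter with its bore upwards, boss top 84 mm above the bench. Origin: centre of the board's underside, z up the bore's axis; the bore's keyway lies on the +x side
- bore_mouth (a point): centre of the bore at the boss top, 84 mm above the bench. The bore is 54 mm wide and 38 mm deep; a rubber seal in its wall, about 10 mm below the mouth, grips the cap (about 10 N of drag until the cap's lower end has passed it)
- cap: steel end cap, a plug 52 mm in diameter and 38 mm high, about 0.34 kg, flush in the bore at the start, so it cannot be gripped. A key on its +x side runs in the housing's keyway and stops it from turning. Origin: centre of its underside, z up its axis
- cap_face (a point): centre of the cap's upper face and of its threaded hole's mouth (axes of the cap). The hole is 28 mm deep, 26 mm wide between the threads, 16 mm inside their crests; coarse right-handed two-start thread, beginning about 1 mm below the face, with about 1.5 mm play along and across. Its advance per turn (over 10 mm) and where its starts lie must be found by feel
- puller_grip (a point): centre of the puller's cross handle: a dark hardwood bar 100 mm long (along x), 20 mm wide (y) and 26 mm high (z); 75 mm above the underside of the collar. z points up the shank. The puller weighs about 0.24 kg and stands upright in its block at the start
- puller_collar (a point): centre of the underside of the puller's collar (36 mm in diameter, 8 mm thick), which seats on the cap's face; axes as the handle. Below it a 13 mm neck carries the two-start thread (23 mm over its crests, from 1 to 12 mm below the collar), then a tapered pilot nose that ends 24 mm below the collar
- puller: the same puller; this origin is the centre of the underside of its collar; a 14 mm shank, 58 mm long, joins collar and handle. From the first touch of the threads to the seated collar it turns up to about 4.5 rad clockwise (seen from above), depending on where the threads land
- block: fixed hardwood tool block 85 x 85 x 50 mm in which the puller stands, collar resting on the block's top, nose in a 28 mm hole. Origin: centre of the underside
- tray: fixed aluminium parts tray, 150 x 150 mm outside, rim 22 mm above the bench, walls and floor 3 mm thick, empty. Origin: centre of its underside, x and y along its sides
- wrench: loose open-end wrench lying on the bench near the robot; origin at the middle of its underside; leave alone
- bearing: loose ball bearing, 52 mm in diameter and 15 mm high, lying flat; origin at the centre of its underside; leave alone
- grease_tin: loose round metal tin, 68 mm in diameter and 65 mm high; origin at the centre of its underside; leave alone

How it is judged (in metres and radians):
On the way, in this order (a step that is already met when the one before it is completed fails the run):
1. the puller is screwed fully home, its collar seated on the cap's face, the cap still home in its bore (not lifted by 1 mm) (z of puller_collar in the frame of cap_face between -0.003 and 0.0022 m and distance between puller_collar and cap_face below 0.005 m and z of cap_face in the frame of bore_mouth below 0.001 m), for 0.1 s.
2. the cap is drawn right out of the bore on the puller (z of cap in the frame of bore_mouth above 0.002 m and distance between puller_collar and cap_face below 0.008 m), for 0.1 s.
At the end, for the whole second after the job is handed in: The cap stands on the tray's floor (its underside centre within 55 mm of the tray's centre along both sides and less than 8 mm above the tray's underside), upright within 0.1 rad, at rest, with the puller still screwed in (collar within 6 mm of the cap's face), and nothing is held (x of cap in the frame of tray between -0.055 and 0.055 m and y of cap in the frame of tray between -0.055 and 0.055 m and z of cap in the frame of tray below 0.008 m and angle between cap's own z axis and vertical below 0.1 rad and distance between puller_collar and cap_face below 0.006 m and linear speed of cap below 0.02 m/s); the robot touches nothing.
It fails at once if the thread is forced: puller and cap press on each other with over 26 N before the collar is home (collar over 2.2 mm above the cap's face), or with over 60 N after that, while the cap is in the bore (z of cap in the frame of bore_mouth below 0.002 m and ((contact force between puller and cap above 26 N and distance between puller_collar and cap_face above 0.0022 m) or contact force between puller and cap above 60 N)).
It fails at once if the cap leaves the bore crooked (tilted over 0.12 rad while partly in it) (z of cap in the frame of bore_mouth below -0.002 m and horizontal distance between cap and bore_mouth below 0.02 m and angle between cap's own z axis and vertical above 0.12 rad).
It fails at once if the cap is dropped (let go, once out of the bore, while its underside is over 12 mm above the tray's) or set down hard (over 60 N on the tray) ((contact force between the fingers and puller below 0.3 N and z of cap in the frame of tray above 0.012 m and z of cap in the frame of bore_mouth above 0.004 m) or contact force between cap and tray above 60 N).
It fails at once if the wrench, the ball bearing or the grease tin is moved over 20 mm, or the tin is tipped (distance of any of wrench, bearing, grease_tin from where it was at the start of the episode above 0.02 m or angle between grease_tin's own z axis and vertical above 0.3 rad).
It also fails if it takes over 67 s, if anything falls off the work surface, if the arm or the gripper's body presses on something with over 40 N, if the wrist force passes 120 N, or if a joint passes its speed limit or range.

ROBOT

A 6-joint arm with a two-finger parallel gripper is mounted at the origin on the work surface. World frame = base frame: x ahead of the robot, y to its left, z up, the work surface at z = 0. Lengths are in m, angles in degrees, forces in N, time in s.
With the tool pointing down it reaches from about 0.25 to 0.725 m from the base axis. Payload 9.7 kg.
Tool frame: the origin (TCP) lies midway between the tips of the shut fingers; the grasp point (between the pads) lies 19 mm behind it (bot.pinch_z is the distance from the TCP to the grasp point, in m); z points along the fingers, y is the direction in which the jaws open and shut (so a half turn about z gives the same grasp; the last joint's range is limited). The gripper opens to 85 mm and grips with 20 to 120 N. Pads are 22 mm wide; open, the fingers measure 114 mm over their backs; the gripper's body (76 mm by 85 mm) begins 54 mm behind the grasp point. The pads swing forward as they close: fully open they stand 13 mm farther back than shut.
Start: joints at [-76.891, 4.979, 10.078, 95.1, 0, 90], TCP at [0.125, -0.536, 0.231] pointing down, gripper open.
Joint ranges: [-179.16, 179.16], [-48.56, 103.87], [-65.8, 70.77], [-126.05, 130.52], [-82.76, 87.17], [-180, 180]. Speed limits (degrees/s): [127.2, 127.2, 147.25, 180, 180, 180].

INTERFACE

Orientations are given as [roll, pitch, yaw] about the fixed x, y, z axes, in that order (R = Rz(yaw) Ry(pitch) Rx(roll)).
In Python, from workcell import bot, imaging gives the robot as it stands.
- The arm moves only by the tool servo_tool, never from a script. Its argument "moves" is a list that holds one entry, the list of rows, each a list of 7 numbers: the turn, a rotation vector about the tool's x, y, z in rad, then the shift along the tool's x, y, z in cm, then the finger opening in cm, from 0 to 8.54. A call has 1 to 12 rows; each row shifts and turns the pose as measured when the row begins, along the tool's axes as they then stand; what a row does not reach is not made up. A row lasts 1/12 s, in which the tool goes at most 41.7 mm and 7.16 degrees, less where a joint would pass 70% of its speed; a pose out of reach is approached as far as the arm can. A call is refused whole if a number of a shift passes 4.17 or a number of a turn 0.125, either way. A call with a gripper value outside its range is refused whole. The fingers move at their own pace and stop on an object; "force" is the grip in N (left out, the last holds). Time passes only in rows, so rows that do not move let the fingers close. It gives the time, the measured TCP pose, the force and the opening at its end, in the units of the state.
- bot.get_obs(): the state, without advancing time (a new reading comes with each control period).
- imaging.camera(name): name is "scene" or "top" or "wrist"; returns the picture (400x640x3 uint8, blue, green, red); there is no depth.
- imaging.calibration(name): a dict with "fx", "fy", "cx", "cy" (pixels), "camera_from_world" (4x4, takes a point from world to camera coordinates). Camera axes: x right, y down, z forward; pixel columns grow to the right and rows downward; lengths in m; the calibration is good to about 2 mm. A picture is of the moment at which its call begins: read the wrist's pose just before it. calibration takes no time and is no camera call; for the wrist camera it gives the pose at the moment of the call.
- bot.job_done(): hands the job in, once; it reports no verdict.
The state is a dict: "time": time; "q": joint angles; "qd": joint speeds; "joint_efforts": joint torques, N m; "ee_pos": TCP position; "tcp_rot": TCP orientation; "wrist_force": force on the tool from outside, world axes, zero at the start; "torque": the same for the moment, N m; "opening": finger opening in m.
Only numpy, scipy, OpenCV 4.12 (cv2) and the standard library are available. Lean on these libraries where they do the work, as an engineer would, in place of code of your own. Each camera call takes 0.05 s, during which the arm holds its last target.

## Working session

There is one attempt and no reset: what is moved stays moved. The work goes in short steps, Python scripts to look and compute and a tool call to move; the robot and the scene stay as the last step left them, time stands still between calls to the robot, and variables do not carry over. Pictures are saved under pics/ and viewed, and the job is handed in when it is done.

Besides the shell and the picture viewer there is one more tool, called after "Request:" by a JSON object that holds its "op" and its "data". servo_tool: Moves the arm, as the interface text tells. Its arguments: {"type":"object","properties":{"moves":{"type":"array","items":{"type":"array","items":{"type":"array","items":{"type":"number"}}}},"force":{"type":"number"}},"required":["moves"]}

```bash
ls; mkdir -p pics; python3 - <<'E'
from workcell import bot, imaging
import cv2
print(bot.get_obs(), bot.pinch_z)
for n in ("scene","top","wrist"):
    c=imaging.calibration(n); print(n,c)
    cv2.imwrite(f"pics/{n}0.png",imaging.camera(n))
E
```

```text
pics
{'time': 0.0, 'q': array([-7.68901852e+01,  5.01191585e+00,  1.00337623e+01,  9.50999200e+01,
       -9.26559153e-04,  9.00001781e+01]), 'qd': array([-0.02236317,  0.00569342,  0.09027912, -0.08130902,  0.02293336,
        0.0577045 ]), 'joint_efforts': array([ 9.82831298e-04, -5.20386314e+01,  4.64804113e+01,  1.60882669e-02,
        1.34305305e-04,  1.10084767e-05]), 'ee_pos': array([ 0.12469212, -0.53543728,  0.23056905]), 'tcp_rot': array([-1.79921926e+02,  9.26800957e-04,  1.31096380e+01]), 'wrist_force': array([-0.04125459,  0.70781593, -0.57772083]), 'torque': array([-0.02499641, -0.00194102,  0.03685826]), 'opening': 0.08532899213504527} 0.0187
scene {'fx': 490.1449307004522, 'fy': 490.1449307004522, 'cx': 306.66451797408865, 'cy': 204.4212481273726, 'camera_from_world': array([[ 0.59132125,  0.80629397, -0.01514004, -0.35535725],
       [ 0.51965344, -0.39532655, -0.75741483, -0.23196085],
       [-0.61668427,  0.44000791, -0.65275842,  1.54925372],
       [ 0.        ,  0.        ,  0.        ,  1.        ]])}
top {'fx': 450.2757934107285, 'fy': 450.2757934107285, 'cx': 324.51795445938643, 'cy': 201.85322641555808, 'camera_from_world': array([[ 0.00750833, -0.999772  ,  0.01998952, -0.0218724 ],
       [-0.99659621, -0.00912263, -0.08193148,  0.59072834],
       [ 0.08209515, -0.01930631, -0.99643748,  1.06715037],
       [ 0.        ,  0.        ,  0.        ,  1.        ]])}
wrist {'fx': 305.71725401021143, 'fy': 305.71725401021143, 'cx': 319.4676961176032, 'cy': 198.84021337534142, 'camera_from_world': array([[ 2.26264656e-01, -9.74065841e-01, -2.05660031e-04,
        -5.50707361e-01],
       [-9.19809318e-01, -2.13730943e-01,  3.29043921e-01,
        -4.26694443e-02],
       [-3.20554399e-01, -7.42618417e-02, -9.44314596e-01,
         3.80590459e-01],
       [ 0.00000000e+00,  0.00000000e+00,  0.00000000e+00,
         1.00000000e+00]])}
```

View pics/top0.png

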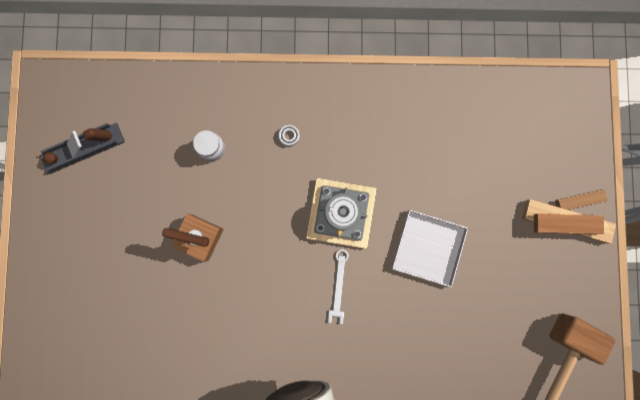

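View pics/scene0.png

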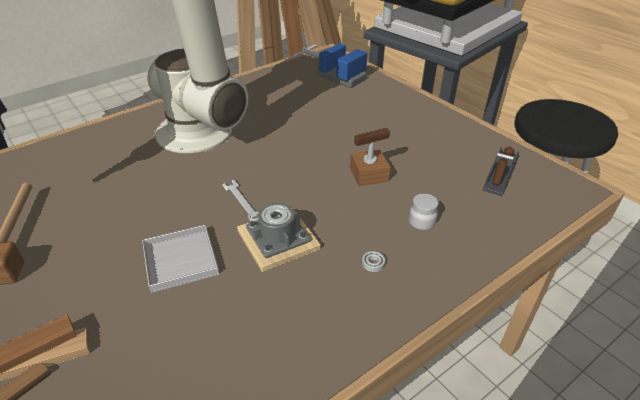

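View pics/wrist0.png

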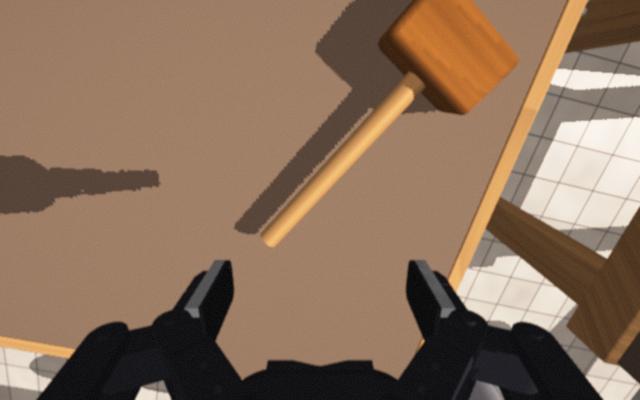

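The top view shows the block with puller at about (190,238), housing (342,212), tray (430,248), wrench (339,287), tin (208,146) and bearing (289,135). I'll zoom in and write the helpers.

```bash
cat > h.py <<'E'
import numpy as np, cv2
from workcell import bot, imaging
def ray(c,u,v):
    M=c["camera_from_world"]; R=M[:3,:3]; t=M[:3,3]
    o=-R.T@t; d=R.T@np.array([(u-c["cx"])/c["fx"],(v-c["cy"])/c["fy"],1.0]); return o,d/np.linalg.norm(d)
def plane(c,u,v,z):
    o,d=ray(c,u,v); return o+d*(z-o[2])/d[2]
def tri(*obs):
    A=np.zeros((3,3));b=np.zeros(3);L=[]
    for c,u,v in obs:
        o,d=ray(c,u,v);P=np.eye(3)-np.outer(d,d);A+=P;b+=P@o;L.append((o,P))
    x=np.linalg.solve(A,b); return x,[float(np.linalg.norm(P@(x-o))) for o,P in L]
def proj(c,p):
    M=c["camera_from_world"];q=M[:3,:3]@np.asarray(p)+M[:3,3];return c["fx"]*q[0]/q[2]+c["cx"],c["fy"]*q[1]/q[2]+c["cy"]
def zoom(im,x0,y0,x1,y1,s,name):
    cv2.imwrite("pics/"+name,cv2.resize(im[y0:y1,x0:x1],None,fx=s,fy=s,interpolation=cv2.INTER_CUBIC))
E
python3 - <<'E'
from h import *
t=cv2.imread("pics/top0.png");s=cv2.imread("pics/scene0.png")
a=cv2.resize(t[200:275,150:235],None,fx=4.5,fy=4.5,interpolation=2)
b=cv2.resize(s[115:195,335:405],None,fx=4.5,fy=4.5,interpolation=2)
H=max(a.shape[0],b.shape[0]);o=np.zeros((H,a.shape[1]+b.shape[1],3),np.uint8);o[:a.shape[0],:a.shape[1]]=a;o[:b.shape[0],a.shape[1]:]=b
cv2.imwrite("pics/z1.png",o)
zoom(t,300,170,475,295,4.5,"z2.png")
c=imaging.calibration("top")
for n,u,v,z in [("block",190,238,.05),("handle",186,237,.125),("housing",342,212,.084),("tray",430,248,0.01),("wrench",339,287,0),("tin",208,146,.065),("bearing",289,135,.015)]: print(n,plane(c,u,v,z).round(3))
E
```

```text
block [0.501 0.297 0.05 ]
handle [0.503 0.285 0.125]
housing [ 0.563 -0.056  0.084]
tray [ 0.481 -0.276  0.01 ]
wrench [ 0.385 -0.054  0.   ]
tin [0.717 0.258 0.065]
bearing [0.757 0.072 0.015]
```

View pics/z1.png

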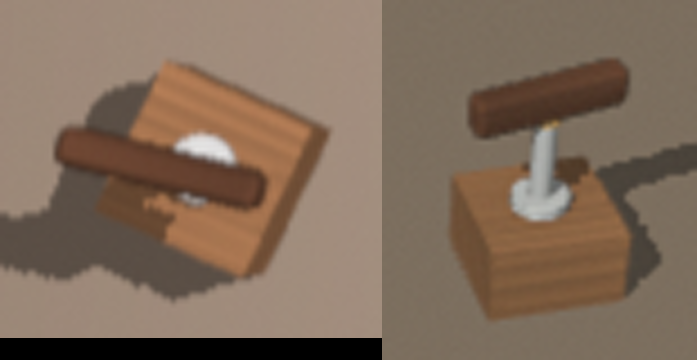

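View pics/z2.png

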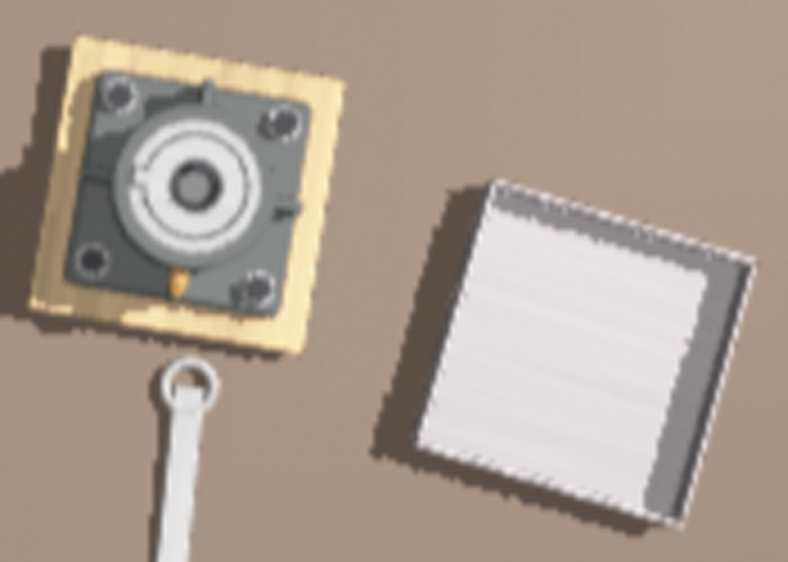

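```bash
python3 - <<'E'
from h import *
t=cv2.imread("pics/top0.png");s=cv2.imread("pics/scene0.png")
ct=imaging.calibration("top");cs=imaging.calibration("scene")
def comp(im,mask,box):
    x0,y0,x1,y1=box;m=np.zeros(mask.shape,np.uint8);m[y0:y1,x0:x1]=mask[y0:y1,x0:x1]
    n,l,st,ce=cv2.connectedComponentsWithStats(m.astype(np.uint8));i=1+st[1:,4].argmax()
    cn=max(cv2.findContours((l==i).astype(np.uint8),0,1)[0],key=cv2.contourArea)
    return ce[i],st[i],cv2.minAreaRect(cn),(l==i)
for im,box in ((t,(150,215,225,265)),(s,(335,115,405,160))):
    x0,y0,x1,y1=box
    g=im.astype(int); r=g[...,2];b=g[...,0]
    m=(r<125)&(r>b*1.7)&(r>40)
    ce,st,mr,l=comp(im,m,box); print(ce,st,mr)
    ys,xs=np.nonzero(l);p=np.c_[xs,ys]-ce;w,v=np.linalg.eigh(p.T@p);d=v[:,1];pr=p@d;print("ends",ce+d*pr.min(),ce+d*pr.max())
    z=im.copy();z[l]=(0,255,0);zoom(z,x0,y0,x1,y1,5,"m%d.png"%x0)
E
```

```text
[184.21111111 239.16851852] [163 229  47  26 540] ((184.2941131591797, 242.32354736328125), (46.80937194824219, 21.3431339263916), 14.03624439239502)
ends [208.23881465 243.881046  ] [162.24295647 234.85992813]
[371.43975904 136.34337349] [355 128  34  17 332] ((371.5588684082031, 136.73529052734375), (10.429031372070312, 35.16766357421875), 75.96376037597656)
ends [388.47650251 131.7782931 ] [354.43711169 140.89931766]
```

```bash
python3 - <<'E'
from h import *
ct=imaging.calibration("top");cs=imaging.calibration("scene")
a,e1=tri((ct,163.8,232.7),(cs,388.5,131.8));b,e2=tri((ct,208.2,242.2),(cs,354.4,140.9))
print(a,b,e1,e2,(a+b)/2,np.degrees(np.arctan2(*(a-b)[1::-1])),np.linalg.norm(a-b))
# collar top in scene/top views
z=lambda x,y,x0,y0:(x0+x/4.5,y0+y/4.5)
o=bot.get_obs();print(o["q"])
# tray corners (zoom z2)
Z=[(492,180),(757,260),(683,526),(415,447)]
P=[plane(ct,300+x/4.5,170+y/4.5,.022) for x,y in Z];print(np.array(P).round(3),np.mean(P,0))
Z=[(78,36),(344,80),(300,354),(32,308)]
P=[plane(ct,300+x/4.5,170+y/4.5,.018) for x,y in Z];print(np.array(P).round(3),np.mean(P,0))
print(plane(ct,300+196/4.5,170+187/4.5,.084))
E
```

```text
[0.51278016 0.33470877 0.12463923] [0.49189256 0.23648034 0.12500293] [0.0010351680889476931, 0.0010351680889476268] [0.0007691851499637898, 0.0007691851499639074] [0.50233636 0.28559455 0.12482108] 77.99525312801185 0.10042533503654415
[-7.68930091e+01  5.00529716e+00  1.00442706e+01  9.50992828e+01
 -3.97402043e-04  8.99985970e+01]
[[ 0.573 -0.224  0.022]
 [ 0.531 -0.367  0.022]
 [ 0.389 -0.325  0.022]
 [ 0.43  -0.181  0.022]] [ 0.48056552 -0.27426306  0.022     ]
[[ 0.65   0.001  0.018]
 [ 0.627 -0.144  0.018]
 [ 0.479 -0.12   0.018]
 [ 0.502  0.024  0.018]] [ 0.56444893 -0.05969689  0.018     ]
[ 0.56409595 -0.05955813  0.084     ]
```

```bash
cat >> h.py <<'E'
from scipy.spatial.transform import Rotation as Ro
def plan(tp,tyaw,n,g,vmax=4.1,wmax=0.12,tilt=True):
    """target TCP pos, yaw(deg), rows for next call from measured pose"""
    o=bot.get_obs();p=np.array(o["ee_pos"]);R=Ro.from_euler("xyz",o["tcp_rot"],degrees=True)
    T=Ro.from_euler("xyz",[180,0,tyaw],degrees=True);rows=[]
    dy=0
    for i in range(n):
        rv=(R.inv()*T).as_rotvec()
        k=max(1,np.abs(rv).max()/wmax,1);rv=np.round(rv/k,3)
        d=R.inv().apply(np.array(tp)-p)*100;k=max(1,np.linalg.norm(d)/vmax);d=np.round(d/k,2)
        rows.append([*rv.tolist(),*d.tolist(),g]);p=p+R.apply(d)/100;R=R*Ro.from_rotvec(rv)
    import json;print(json.dumps(rows).replace(".0,",","));print("end",p.round(4),R.as_euler("xyz",True).round(2))
def st():
    o=bot.get_obs();print("t%.2f"%o["time"],"q",o["q"].round(1),"p",o["ee_pos"].round(4),"r",o["tcp_rot"].round(2),"F",o["wrist_force"].round(1),"T",o["torque"].round(2),"op %.4f"%o["opening"])
E
python3 -c "
from h import *
plan((.5023,.2856,.2),78,12,8.54)"
```

```text
[[-0, -0, -0.12, 2.51, -3.24, 0.14, 8.54], [-0, -0, -0.12, 2.88, -2.91, 0.14, 8.54], [-0, -0, -0.12, 3.21, -2.55, 0.14, 8.54], [-0, -0, -0.12, 3.49, -2.14, 0.14, 8.54], [-0, -0, -0.12, 3.72, -1.71, 0.14, 8.54], [-0, -0, -0.12, 3.9, -1.25, 0.14, 8.54], [-0, -0, -0.12, 4.02, -0.78, 0.14, 8.54], [-0, -0, -0.12, 4.09, -0.29, 0.14, 8.54], [-0, -0.001, -0.12, 4.09, 0.2, 0.14, 8.54], [-0.001, 0, -0.053, 4.04, 0.69, 0.14, 8.54], [0, 0, 0, 4, 0.9, 0.14, 8.54], [0, 0, 0, 4, 0.9, 0.14, 8.54]]
end [ 0.3301 -0.0888  0.2142] [179.98   0.    78.02]
```

Request:
{"op": "servo_tool", "data": {"moves": [[[0,0,-0.12,2.5,-3.2,0,8.54],[0,0,-0.12,2.9,-2.9,0,8.54],[0,0,-0.12,3.2,-2.5,0,8.54],[0,0,-0.12,3.5,-2.1,0,8.54],[0,0,-0.12,3.7,-1.7,0,8.54],[0,0,-0.12,3.9,-1.2,0,8.54],[0,0,-0.12,4,-0.8,0,8.54],[0,0,-0.12,4.1,-0.3,0,8.54],[0,0,-0.12,4.1,0.2,0,8.54],[0,0,-0.05,4,0.7,0,8.54],[0,0,0,4,0.9,0,8.54],[0,0,0,4,0.9,0,8.54]]], "force": 60}}

```text
time: 1.15
ee_pos: [0.3195, -0.0794, 0.2259]
tcp_rot: [-179.9, -0.5, 80.3]
wrist_force: [0.5, -1.0, 0.7]
opening: 0.0859
```

```bash
python3 -c "
from h import *
st();plan((.5023,.2856,.2),78,12,8.54)"
```

```text
t1.15 q [-14.3 -24.9 -16.2  98.9   0.4  85.4] p [ 0.3195 -0.0794  0.2259] r [-179.86   -0.46   80.29] F [ 0.5 -1.   0.7] T [-0.03 -0.08  0.03] op 0.0859
[[-0.003, -0.008, 0.04, 3.91, 1.19, 0.29, 8.54], [0, 0, 0, 3.96, 1.03, 0.26, 8.54], [0, 0, 0, 3.96, 1.03, 0.26, 8.54], [0, 0, 0, 3.96, 1.03, 0.26, 8.54], [0, 0, 0, 3.96, 1.03, 0.26, 8.54], [0, 0, 0, 3.96, 1.03, 0.26, 8.54], [0, 0, 0, 3.96, 1.03, 0.26, 8.54], [0, 0, 0, 3.96, 1.03, 0.26, 8.54], [0, 0, 0, 3.96, 1.04, 0.26, 8.54], [0, 0, 0, 3.87, 1.01, 0.25, 8.54], [0, 0, 0, -0, 0, 0, 8.54], [0, 0, 0, -0, 0, 0, 8.54]]
end [0.5023 0.2856 0.2   ] [179.98   0.    78.  ]
```

```bash
python3 -c "
from h import *
plan((.5023,.2856,.22),175,12,8.54)"
```

```text
[[0, -0.001, -0.12, 3.92, 1.19, 0.09, 8.54], [0, -0.001, -0.12, 3.75, 1.65, 0.08, 8.54], [0, -0, -0.12, 3.53, 2.09, 0.08, 8.54], [0, -0.001, -0.12, 3.25, 2.5, 0.08, 8.54], [0, -0, -0.12, 2.93, 2.87, 0.08, 8.54], [0, -0, -0.12, 2.56, 3.2, 0.08, 8.54], [0.001, -0, -0.12, 2.16, 3.48, 0.08, 8.54], [0.001, -0.001, -0.12, 1.73, 3.72, 0.07, 8.54], [0, -0.001, -0.12, 1.28, 3.9, 0.07, 8.54], [0, -0, -0.12, 0.76, 3.85, 0.06, 8.54], [0.001, -0, -0.12, 0.01, -0, -0, 8.54], [0, -0.001, -0.12, -0, -0, -0, 8.54]]
end [0.5023 0.2856 0.22  ] [ 1.7993e+02 -6.0000e-02  1.6280e+02]
```

Request:
{"op": "servo_tool", "data": {"moves": [[[0,0,-0.12,3.9,1.2,0,8.54],[0,0,-0.12,3.7,1.6,0,8.54],[0,0,-0.12,3.5,2.1,0,8.54],[0,0,-0.12,3.2,2.5,0,8.54],[0,0,-0.12,2.9,2.9,0,8.54],[0,0,-0.12,2.6,3.2,0,8.54],[0,0,-0.12,2.2,3.5,0,8.54],[0,0,-0.12,1.7,3.7,0,8.54],[0,0,-0.12,1.3,3.9,0,8.54],[0,0,-0.12,0,0,0,8.54],[0,0,-0.12,0,0,0,8.54],[0,0,-0.12,0,0,0,8.54]]]}}

```text
time: 2.15
ee_pos: [0.4775, 0.2699, 0.2231]
tcp_rot: [179.7, -0.2, 166.0]
wrist_force: [0.2, 0.3, -0.2]
opening: 0.0852
```

```bash
python3 -c "
from h import *
st();plan((.5023,.2856,.2),-102,12,8.54)"
```

```text
t2.15 q [29.3  4.6  8.7 94.1  0.4 43.3] p [0.4775 0.2699 0.2231] r [179.73  -0.23 165.99] F [ 0.2  0.3 -0.2] T [-0.01 -0.02  0.05] op 0.0852
[[0.001, 0, -0.12, -2.03, 2.11, 2.31, 8.54], [0, 0, -0.12, -0, -0, -0, 8.54], [0.001, 0, -0.12, -0, -0, -0, 8.54], [0, 0, -0.12, -0, -0, -0, 8.54], [0.001, 0, -0.12, -0, -0, -0, 8.54], [0, 0, -0.12, -0, -0, -0, 8.54], [0.001, 0, -0.12, -0, -0, -0, 8.54], [0, 0, -0.12, -0, -0, -0, 8.54], [0, 0, -0.12, -0, -0, -0, 8.54], [0.001, 0, -0.12, -0, -0, -0, 8.54], [0, 0, -0.12, -0, -0, -0, 8.54], [0.001, 0, -0.12, -0, -0, -0, 8.54]]
end [0.5023 0.2856 0.2   ] [ 1.7997e+02  2.0000e-02 -1.1150e+02]
```

Request:
{"op": "servo_tool", "data": {"moves": [[[0,0,-0.12,-1,1,1,8.54],[0,0,-0.12,-1,1,1,8.54],[0,0,-0.12,0,0,0,8.54],[0,0,-0.12,0,0,0,8.54],[0,0,-0.12,0,0,0,8.54],[0,0,-0.12,0,0,0,8.54],[0,0,-0.12,0,0,0,8.54],[0,0,-0.12,0,0,0,8.54],[0,0,-0.12,0,0,0,8.54],[0,0,-0.12,0,0,0,8.54],[0,0,-0.12,0,0,0,8.54],[0,0,-0.12,0,0,0,8.54]]]}}

```text
time: 3.15
ee_pos: [0.5004, 0.2876, 0.1961]
tcp_rot: [179.4, -0.2, -108.1]
wrist_force: [-0.1, 0.1, -0.4]
opening: 0.0853
```

```bash
python3 -c "
from h import *
st();im=imaging.camera('wrist');cv2.imwrite('pics/w1.png',im);c=imaging.calibration('wrist')
print([np.round(proj(c,p),1) for p in [(.513,.3347,.138),(.4919,.2365,.138),(.5023,.2856,.05)]])
plan((.5023,.2856,.17),-102,6,8.54)"
```

```text
t3.15 q [ 29.7   8.7  10.3  92.1   0.4 -42.1] p [0.5004 0.2876 0.1961] r [ 179.36   -0.19 -108.14] F [-0.1  0.1 -0.4] T [ 0.03 -0.04 -0.01] op 0.0853
[array([322. , 279.3]), array([307.7, 148.7]), array([315.7, 184.2])]
[[0.011, -0.003, -0.098, 0.12, -0.27, 2.6, 8.54], [0, 0, 0, 0, 0, 0, 8.54], [0, 0, 0, 0, 0, 0, 8.54], [0, 0, 0, 0, 0, 0, 8.54], [0, 0, 0, 0, 0, 0, 8.54], [0, 0, 0, 0, 0, 0, 8.54]]
end [0.5023 0.2856 0.17  ] [ 1.7997e+02  2.0000e-02 -1.0200e+02]
```

View pics/w1.png

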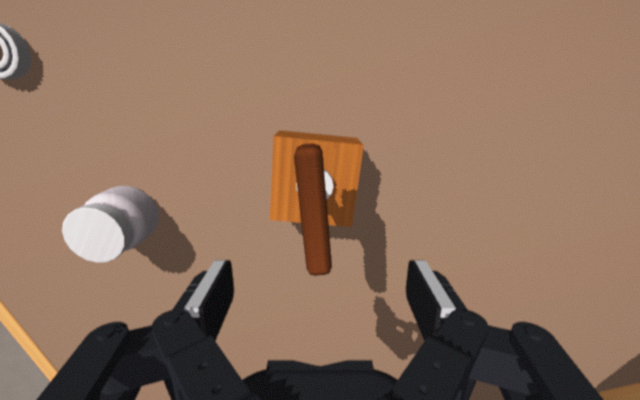

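```bash
python3 -c "
from h import *
im=cv2.imread('pics/w1.png');c=imaging.calibration('wrist')
zoom(im,260,120,380,290,3.5,'w1z.png')
g=im.astype(int);m=((g[...,2]<150)&(g[...,2]>2.2*g[...,0])&(g[...,1]<75)).astype(np.uint8);m[:,:280]=0;m[:,345:]=0;m[:130]=0;m[290:]=0
n,l,s,ce=cv2.connectedComponentsWithStats(m);i=1+s[1:,4].argmax();ys,xs=np.nonzero(l==i)
print(s[i],ce[i])
cen=[(y,xs[ys==y].min(),xs[ys==y].max()) for y in range(ys.min(),ys.max()+1,10)];print(cen)
A=plane(c,308.5,147,.136);B=plane(c,318.5,272,.136);print(A,B,(A+B)/2,np.degrees(np.arctan2(*(B-A)[1::-1])),np.linalg.norm(A-B))
"
```

```text
[ 294  144   51  131 3821] [315.4265899  207.29521068]
[(144, np.int64(304), np.int64(315)), (154, np.int64(295), np.int64(322)), (164, np.int64(294), np.int64(323)), (174, np.int64(296), np.int64(322)), (184, np.int64(298), np.int64(335)), (194, np.int64(298), np.int64(344)), (204, np.int64(299), np.int64(344)), (214, np.int64(300), np.int64(344)), (224, np.int64(302), np.int64(344)), (234, np.int64(303), np.int64(328)), (244, np.int64(304), np.int64(328)), (254, np.int64(306), np.int64(329)), (264, np.int64(307), np.int64(330)), (274, np.int64(312), np.int64(318))]
[0.49121175 0.23590438 0.136     ] [0.51394857 0.32893977 0.136     ] [0.50258016 0.28242208 0.136     ] 76.26673558839127 0.09577340925675669
```

View pics/w1z.png

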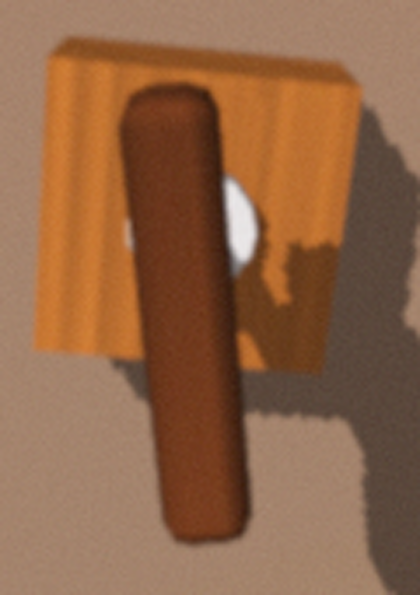

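```bash
python3 -c "
from h import *
plan((.5025,.2842,.106),-103,5,8.54,vmax=2.5)"
```

```text
[[0.011, -0.003, -0.08, 0.06, -0.11, 2.5, 8.54], [0, 0, -0.001, 0.08, -0.08, 2.5, 8.54], [0, 0, 0, 0.08, -0.08, 2.5, 8.54], [0, 0, 0, 0.05, -0.04, 1.5, 8.54], [0, 0, 0, -0, -0, 0, 8.54]]
end [0.5024 0.2842 0.106 ] [ 1.7997e+02  1.0000e-02 -1.0297e+02]
```

Request:
{"op": "servo_tool", "data": {"moves": [[[0.011,-0.003,-0.08,0.1,-0.1,2.2,8.54],[0,0,0,0.1,-0.1,2.2,8.54],[0,0,0,0.1,-0.1,2.2,8.54],[0,0,0,0,0,1.4,8.54],[0,0,0,0,0,0,8.54]]]}}

```text
time: 3.62
ee_pos: [0.5027, 0.284, 0.1133]
tcp_rot: [-179.9, 0.1, -103.5]
wrist_force: [-0.0, 0.0, -0.6]
opening: 0.0856
```

```bash
python3 -c "
from h import *
st();plan((.5025,.2842,.106),-103,4,8.54,vmax=2.5)"
```

```text
t3.62 q [ 29.5   7.9   0.2  82.2   0.  -47. ] p [0.5027 0.284  0.1133] r [-1.7993e+02  8.0000e-02 -1.0353e+02] F [-0.   0.  -0.6] T [-0.06  0.03  0.02] op 0.0856
[[-0.001, 0.001, -0.009, -0.01, 0.02, 0.73, 8.54], [-0, 0, -0, -0, 0, 0, 8.54], [-0, 0, -0, -0, 0, 0, 8.54], [-0, 0, -0, -0, 0, 0, 8.54]]
end [0.5025 0.2842 0.106 ] [-1.7999e+02  2.0000e-02 -1.0301e+02]
```

Request:
{"op": "servo_tool", "data": {"moves": [[[0,0,-0.01,0,0,0.7,8.54],[0,0,0,0,0,0.2,4],[0,0,0,0,0,0,3],[0,0,0,0,0,0,2],[0,0,0,0,0,0,1],[0,0,0,0,0,0,1]]], "force": 80}}

```text
time: 4.12
ee_pos: [0.5034, 0.2845, 0.1064]
tcp_rot: [-179.8, 0.2, -103.2]
wrist_force: [-0.1, -0.2, 0.2]
opening: 0.0256
```

```bash
python3 -c "
from h import *
st()"
```

```text
t4.12 q [ 29.5   7.9  -0.5  81.3   0.  -47.3] p [0.5034 0.2845 0.1064] r [-1.7984e+02  1.6000e-01 -1.0322e+02] F [-0.1 -0.2  0.2] T [-0.    0.06 -0.06] op 0.0256
```

Request:
{"op": "servo_tool", "data": {"moves": [[[0,0,0,0,0,0,1],[0,0,0,0,0,0,1],[0,0,0,0,0,0,1]]]}}

```text
time: 4.37
ee_pos: [0.5037, 0.2848, 0.1075]
tcp_rot: [-179.8, 0.2, -103.2]
wrist_force: [-0.3, 0.2, -1.9]
opening: 0.0185
```

```bash
python3 -c "
from h import *
st()"
```

```text
t4.37 q [ 29.5   7.9  -0.4  81.4   0.  -47.3] p [0.5037 0.2848 0.1075] r [-179.79    0.22 -103.24] F [-0.3  0.2 -1.9] T [-0.02  0.04  0.01] op 0.0185
```

Request:
{"op": "servo_tool", "data": {"moves": [[[0,0,0,0,0,-1,1],[0,0,0,0,0,-2,1],[0,0,0,0,0,-3,1],[0,0,0,0,0,-3,1],[0,0,0,0,0,-2,1],[0,0,0,0,0,0,1]]]}}

```text
time: 4.87
ee_pos: [0.5014, 0.2833, 0.2219]
tcp_rot: [180.0, -0.0, -103.3]
wrist_force: [0.6, 0.7, -0.8]
opening: 0.0186
```

```bash
python3 -c "
from h import *
st()
plan((.5641,-.0596,.205),-26,12,1)
s=imaging.camera('scene');cv2.imwrite('pics/s1.png',s);t=imaging.camera('top');cv2.imwrite('pics/t1.png',t)
a=cv2.resize(cv2.imread('pics/scene0.png')[195:270,235:325],None,fx=8,fy=8,interpolation=2);cv2.imwrite('pics/zs.png',a)
a=cv2.resize(cv2.imread('pics/top0.png')[180:245,305:380],None,fx=9,fy=9,interpolation=2);cv2.imwrite('pics/zt.png',a)
"
```

```text
t4.87 q [ 29.5   8.4  12.8  94.4   0.  -47.3] p [0.5014 0.2833 0.2219] r [ 1.7997e+02 -2.0000e-02 -1.0325e+02] F [ 0.6  0.7 -0.8] T [ 0.07 -0.04 -0.03] op 0.0186
[[0, 0, -0.12, 3.75, -1.64, 0.2, 1], [0, 0, -0.12, 3.92, -1.18, 0.2, 1], [0, 0, -0.12, 4.03, -0.7, 0.2, 1], [0, 0, -0.12, 4.09, -0.21, 0.2, 1], [0, 0, -0.12, 4.09, 0.28, 0.2, 1], [0, 0, -0.12, 4.02, 0.76, 0.2, 1], [0, 0, -0.12, 3.9, 1.24, 0.2, 1], [0, 0, -0.12, 3.73, 1.7, 0.19, 1], [0, 0, -0.12, 1.8, 1.09, 0.1, 1], [0, 0, -0.12, 0, 0.01, 0, 1], [0, 0, -0.12, 0, -0, 0, 1], [0, 0, -0.028, 0, -0, 0, 1]]
end [ 0.5641 -0.0596  0.205 ] [ 1.7998e+02  3.0000e-02 -2.6020e+01]
```

View pics/zs.png

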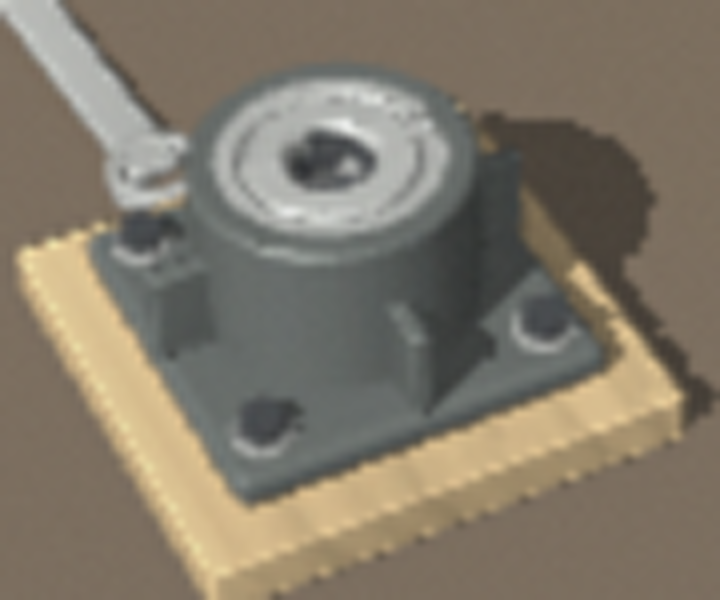

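View pics/zt.png

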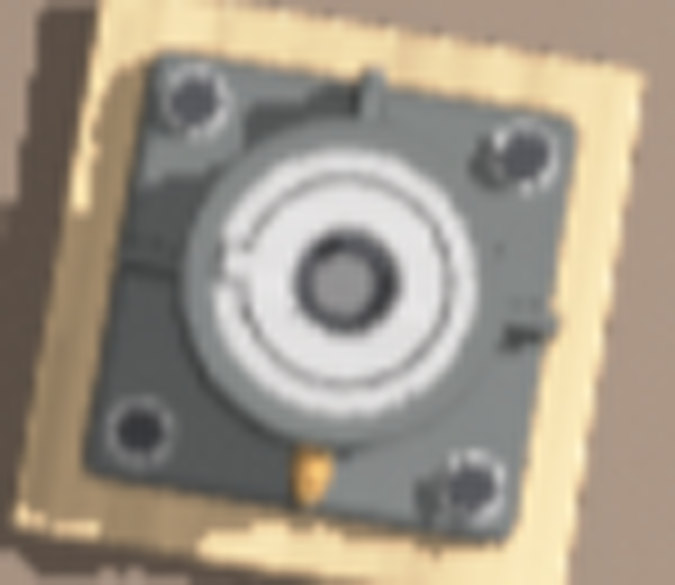

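View pics/s1.png

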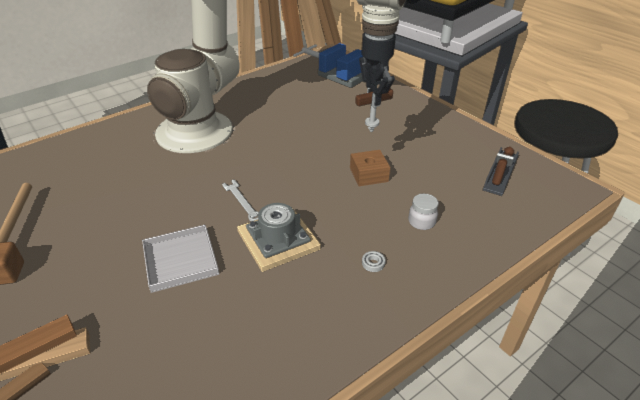

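```bash
cat > bore.py <<'E'
from h import *
def ell(im,box,th):
    x0,y0,x1,y1=box;S=8
    g=cv2.resize(cv2.cvtColor(im,cv2.COLOR_BGR2GRAY)[y0:y1,x0:x1],None,fx=S,fy=S,interpolation=2)
    m=(g>th).astype(np.uint8)
    m=cv2.morphologyEx(m,cv2.MORPH_OPEN,np.ones((9,9),np.uint8))
    cs=cv2.findContours(m,0,1)[0];cc=max(cs,key=cv2.contourArea);e=cv2.fitEllipse(cv2.convexHull(cc))
    z=cv2.cvtColor(g,8);cv2.ellipse(z,e,(0,0,255),1);cv2.imwrite("pics/e%d.png"%x0,z)
    return (e[0][0]+.5)/S-.5+x0,(e[0][1]+.5)/S-.5+y0,e[1][0]/S,e[1][1]/S
if __name__=="__main__":
    t=cv2.imread("pics/top0.png");s=cv2.imread("pics/scene0.png")
    ct=imaging.calibration("top");cs=imaging.calibration("scene")
    a=ell(t,(325,193,362,230),165);b=ell(s,(258,200,295,228),140);print(a,b)
    print(plane(ct,*a[:2],.084),plane(cs,*b[:2],.084),tri((ct,*a[:2]),(cs,*b[:2])))
    print([(x[2]/2,) for x in (a,b)])
E
python3 bore.py; python3 -c "
import cv2,numpy as np
a=cv2.imread('pics/e325.png');b=cv2.imread('pics/e258.png')
H=max(a.shape[0],b.shape[0]);o=np.zeros((H,a.shape[1]+b.shape[1],3),'u1');o[:a.shape[0],:a.shape[1]]=a;o[:b.shape[0],a.shape[1]:]=b;cv2.imwrite('pics/ee.png',o)"
```

```text
(342.8418216705322, 210.9107208251953, 29.757497787475586, 30.188793182373047) (275.8947410583496, 214.1862087249756, 19.748376846313477, 29.529321670532227)
[ 0.56556052 -0.05791627  0.084     ] [ 0.56608566 -0.05996941  0.084     ] (array([ 0.56525509, -0.05862105,  0.08272541]), [0.000736448279498022, 0.0007364482794979466])
[(14.878748893737793,), (9.874188423156738,)]
```

View pics/ee.png

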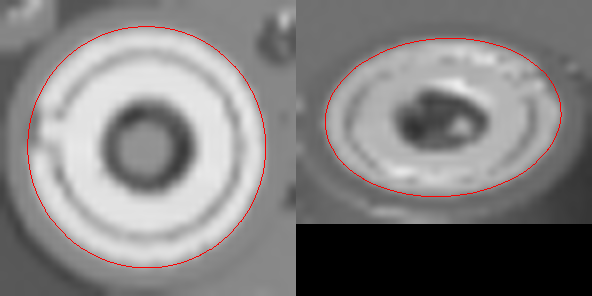

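Request:
{"op": "servo_tool", "data": {"moves": [[[0,0,-0.12,3.7,-1.6,0,1],[0,0,-0.12,3.9,-1.2,0,1],[0,0,-0.12,4.0,-0.7,0,1],[0,0,-0.12,4.1,-0.2,0,1],[0,0,-0.12,4.1,0.3,0,1],[0,0,-0.12,4.0,0.8,0,1],[0,0,-0.12,3.9,1.2,0,1],[0,0,-0.12,3.7,1.7,0,1],[0,0,-0.12,1,0.6,0,1],[0,0,-0.12,0,0,0,1],[0,0,-0.12,0,0,0,1],[0,0,0,0,0,0,1]]]}}

```text
time: 5.97
ee_pos: [0.5473, -0.0397, 0.1934]
tcp_rot: [178.8, 1.6, -28.7]
wrist_force: [0.6, 0.4, -3.1]
opening: 0.0188
```

```bash
python3 -c "
from h import *
st()
plan((.5655,-.0588,.205),-26,6,1,vmax=2)"
```

```text
t5.97 q [  -3.9    6.1    7.1   92.9   -0.4 -155.3] p [ 0.5473 -0.0397  0.1934] r [178.83   1.58 -28.68] F [ 0.6  0.4 -3.1] T [-0.02 -0.03  0.  ] op 0.0188
[[0.02, 0.028, -0.046, 1.72, 0.57, -0.84, 1], [-0, 0, -0, 0.76, 0.28, -0.36, 1], [-0, 0, -0, -0, 0, 0, 1], [-0, 0, -0, -0, 0, 0, 1], [-0, 0, -0, -0, 0, 0, 1], [-0, 0, -0, -0, 0, 0, 1]]
end [ 0.5655 -0.0588  0.205 ] [-179.99    0.    -26.03]
```

Request:
{"op": "servo_tool", "data": {"moves": [[[0.02,0.028,-0.045,1.7,0.6,-0.6,1],[0,0,0,0.8,0.3,-0.3,1],[0,0,0,0,0,0,1]]]}}

```text
time: 6.22
ee_pos: [0.5641, -0.0594, 0.1973]
tcp_rot: [179.9, 0.4, -26.6]
wrist_force: [-0.1, 0.3, -2.5]
opening: 0.0188
```

```bash
python3 -c "
from h import *
st()
plan((.5655,-.0588,.195),-26,6,1,vmax=2)"
```

```text
t6.22 q [  -6.     7.2    8.7   91.9    0.  -159.4] p [ 0.5641 -0.0594  0.1973] r [179.89   0.38 -26.61] F [-0.1  0.3 -2.5] T [-0.02  0.06  0.  ] op 0.0188
[[0.002, 0.007, -0.011, 0.11, -0.12, 0.23, 1], [-0, -0, 0, -0, 0, 0, 1], [-0, -0, 0, -0, 0, 0, 1], [-0, -0, 0, -0, 0, 0, 1], [-0, -0, 0, -0, 0, 0, 1], [-0, -0, 0, -0, 0, 0, 1]]
end [ 0.5656 -0.0588  0.195 ] [-1.800e+02 -3.000e-02 -2.598e+01]
```

Request:
{"op": "servo_tool", "data": {"moves": [[[0.002,0.007,-0.01,0.1,-0.1,0.2,1],[0,0,0,0,0,0,1]]]}}

```text
time: 6.38
ee_pos: [0.5649, -0.0584, 0.1936]
tcp_rot: [179.9, 0.1, -26.3]
wrist_force: [0.2, 0.3, -2.0]
opening: 0.0186
```

```bash
python3 -c "
from h import *
st()
for n in ('top','scene','wrist'): cv2.imwrite('pics/%s2.png'%n,imaging.camera(n))
zoom(cv2.imread('pics/scene2.png'),230,110,330,200,7,'s2z.png')
"
```

```text
t6.38 q [  -5.9    7.     8.1   91.2   -0.  -159.6] p [ 0.5649 -0.0584  0.1936] r [ 1.7994e+02  1.3000e-01 -2.6340e+01] F [ 0.2  0.3 -2. ] T [ 0.05  0.01 -0.01] op 0.0186
```

View pics/s2z.png

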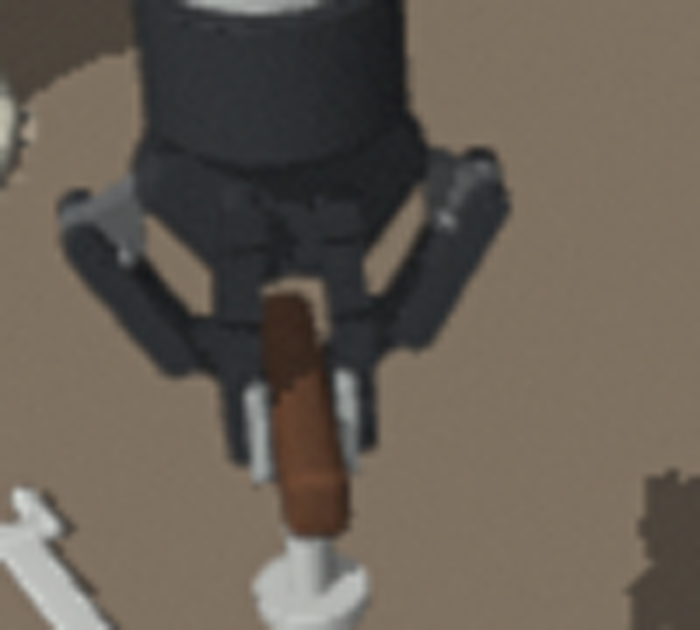

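View pics/wrist2.png

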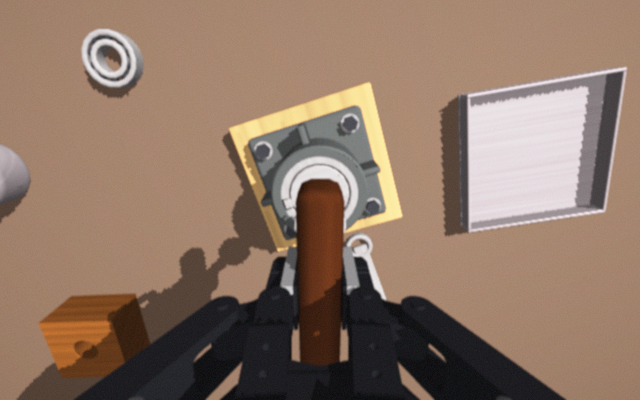

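View pics/scene2.png

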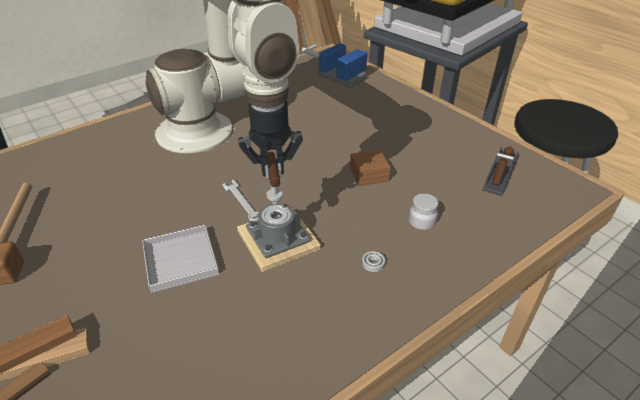

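```bash
python3 -c "
from h import *
o=bot.get_obs();R=Ro.from_euler('xyz',o['tcp_rot'],degrees=True);p=o['ee_pos']
cw=imaging.calibration('wrist');cs=imaging.calibration('scene');ct=imaging.calibration('top')
f=lambda x,y,z:p+R.apply([x,y,z])
print('end',[np.round(proj(cw,f(s*.05,0,z)),1) for s in (1,-1) for z in (-.0305,-.0175,-.0045)])
print('scene collar top/bot',proj(cs,f(0,0,.0495)),proj(cs,f(0,0,.0575)),'tip',proj(cs,f(0,0,.0815)))
print('bar end scene',[np.round(proj(cs,f(s*.05,0,-.0175)),1) for s in (1,-1)])
print('dpix per mm along tool x',np.array(proj(cs,f(.001,0,.05)))-proj(cs,f(0,0,.05)))
zoom(cv2.imread('pics/scene2.png'),250,145,305,235,6.5,'s2y.png')
zoom(cv2.imread('pics/wrist2.png'),270,130,380,230,7,'w2z.png')
"
```

```text
end [array([317. , 189.6]), array([317.2, 180.4]), array([317.4, 172.8]), array([317.7, 383.6]), array([317.8, 361.7]), array([317.9, 342.8])]
scene collar top/bot (np.float64(274.6566350234915), np.float64(193.03144096749395)) (np.float64(274.8616966215783), np.float64(195.81739719449877)) tip (np.float64(275.4651944633675), np.float64(204.01648754590005))
bar end scene [array([275.8, 183. ]), array([270.1, 155.2])]
dpix per mm along tool x [0.0565374  0.28368261]
```

View pics/s2y.png

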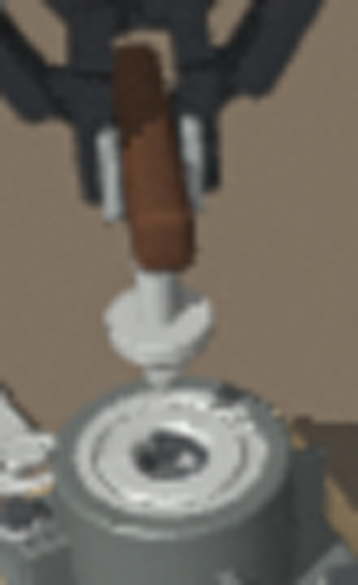

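View pics/w2z.png

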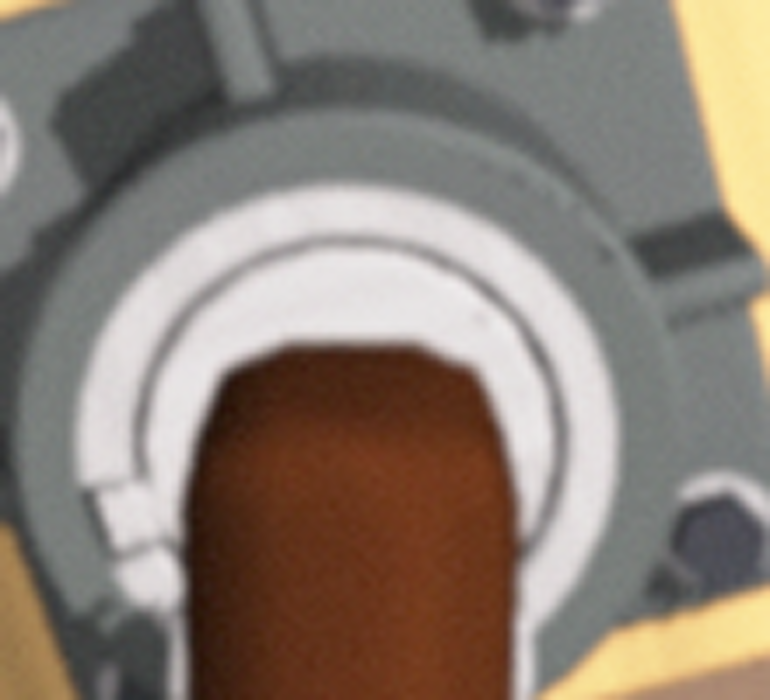

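```bash
python3 -c "
from h import *
o=bot.get_obs();R=Ro.from_euler('xyz',o['tcp_rot'],degrees=True);p=o['ee_pos']
cw=imaging.calibration('wrist')
im=cv2.imread('pics/wrist2.png');g=cv2.cvtColor(im,6)
b=proj(cw,(.5654,-.0588,.0835));print('pred bore',b)
# bore ring outer edge: radial scan in upper half
g8=g.astype(float);pts=[]
import math
for a in np.radians(np.arange(195,346,5)):
    rr=np.arange(28,46,.25);v=[cv2.getRectSubPix(g,(1,1),(float(319+r*math.cos(a)),float(190+r*math.sin(a))))[0,0] for r in rr]
    v=np.array(v,float);k=np.argmin(np.gradient(np.convolve(v,np.ones(5)/5,'same'))[4:-4])+4;pts.append((319+rr[k]*math.cos(a),190+rr[k]*math.sin(a)))
e=cv2.fitEllipse(np.float32(pts));print(e)
print(plane(cw,*e[0],.084))
# bar edges
for y in (200,210,220,240):
    r=im[y].astype(int);m=np.nonzero((r[280:360,2]>1.8*r[280:360,0])&(r[280:360,1]<90))[0]+280;print(y,m.min(),m.max(),(m.min()+m.max())/2)
print([proj(cw,p+R.apply([x,0,-.0305])) for x in (.04,.03,.0)])
"
```

```text
pred bore (np.float64(318.43721838359835), np.float64(194.80506560917703))
((318.99261474609375, 193.26507568359375), (74.44190979003906, 77.7959213256836), 86.98233032226562)
[ 0.56660211 -0.05993664  0.084     ]
200 297 342 319.5
210 297 342 319.5
220 298 342 320.0
240 296 342 319.0
[(np.float64(317.1066045708208), np.float64(213.76652643728593)), (np.float64(317.1834233590213), np.float64(236.63746488259517)), (np.float64(317.39128380732365), np.float64(298.52289199865004))]
```

Request:
{"op": "servo_tool", "data": {"moves": [[[0,0,0,0.1,-0.1,0.9,1],[0,0,0,0,0,0.9,1],[0,0,0,0,0,0.6,1],[0,0,0,0,0,0,1]]]}}

```text
time: 6.87
ee_pos: [0.5662, -0.0568, 0.1679]
tcp_rot: [180.0, 0.1, -26.3]
wrist_force: [0.5, 0.1, -3.0]
opening: 0.0187
```

```bash
python3 -c "
from h import *
st();R=Ro.from_euler('xyz',bot.get_obs()['tcp_rot'],degrees=True);print(R.inv().apply(bot.get_obs()['ee_pos']-np.array([.5649,-.0584,.1936]))*1000)
s=imaging.camera('scene');zoom(s,250,165,305,235,8,'s3.png')"
```

```text
t6.87 q [  -5.7    6.9    5.1   88.4   -0.  -159.4] p [ 0.5662 -0.0568  0.1679] r [ 1.7996e+02  1.1000e-01 -2.6290e+01] F [ 0.5  0.1 -3. ] T [ 0.01  0.02 -0.03] op 0.0187
[ 0.45801616 -2.02310886 25.68216132]
```

View pics/s3.png

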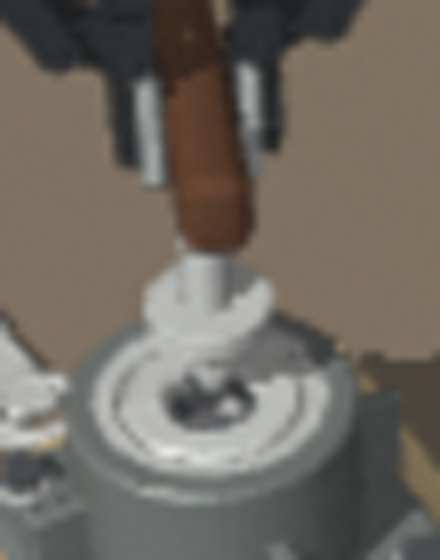

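Request:
{"op": "servo_tool", "data": {"moves": [[[0,0,0,0.04,0.07,0.3,1],[0,0,0,0,0,0.4,1],[0,0,0,0,0,0,1]]]}}

```text
time: 7.17
ee_pos: [0.5662, -0.0577, 0.1609]
tcp_rot: [180.0, 0.1, -26.3]
wrist_force: [0.2, -0.2, -2.1]
opening: 0.0188
```

```bash
python3 -c "
from h import *
st();plan((.5663,-.0576,.157),-26,1,1)"
```

```text
t7.17 q [  -5.8    6.8    4.3   87.6   -0.  -159.5] p [ 0.5662 -0.0577  0.1609] r [ 1.7996e+02  9.0000e-02 -2.6290e+01] F [ 0.2 -0.2 -2.1] T [0.06 0.01 0.04] op 0.0188
[[0.001, 0.002, -0.005, 0.01, -0.01, 0.39, 1]]
end [ 0.5663 -0.0576  0.157 ] [-1.7998e+02 -3.0000e-02 -2.6010e+01]
```

Request:
{"op": "servo_tool", "data": {"moves": [[[0,0,0,0,0,0.3,1],[0,0,0,0,0,0,1]]]}}

```text
time: 7.33
ee_pos: [0.5662, -0.0578, 0.1577]
tcp_rot: [180.0, 0.1, -26.3]
wrist_force: [-0.2, -1.1, -2.1]
opening: 0.019
```

Request:
{"op": "servo_tool", "data": {"moves": [[[0,0,0,0,0,0.2,1],[0,0,0,0,0,0,1]]]}}

```text
time: 7.5
ee_pos: [0.5663, -0.0578, 0.1557]
tcp_rot: [180.0, 0.1, -26.3]
wrist_force: [0.5, -0.1, -2.3]
opening: 0.0192
```

```bash
python3 -c "
from h import *
st()"
```

```text
t7.50 q [  -5.8    6.8    3.7   86.9   -0.  -159.5] p [ 0.5663 -0.0578  0.1557] r [ 1.7997e+02  6.0000e-02 -2.6310e+01] F [ 0.5 -0.1 -2.3] T [ 0.01  0.01 -0.02] op 0.0192
```

Request:
{"op": "servo_tool", "data": {"moves": [[[0,0,0,0,0,0.15,1],[0,0,0,0,0,0,1]]]}}

```text
time: 7.67
ee_pos: [0.5664, -0.0579, 0.1542]
tcp_rot: [180.0, 0.0, -26.3]
wrist_force: [-1.0, -0.1, -2.1]
opening: 0.0188
```

Request:
{"op": "servo_tool", "data": {"moves": [[[0,0,0,0,0,0.1,1],[0,0,0,0,0,0,1]]]}}

```text
time: 7.83
ee_pos: [0.5664, -0.0579, 0.1532]
tcp_rot: [180.0, 0.0, -26.3]
wrist_force: [-0.1, -0.3, -1.9]
opening: 0.0189
```

Request:
{"op": "servo_tool", "data": {"moves": [[[0,0,0,0,0,0.1,1],[0,0,0,0,0,0,1]]]}}

```text
time: 8.0
ee_pos: [0.5665, -0.0579, 0.1523]
tcp_rot: [180.0, 0.0, -26.3]
wrist_force: [-0.6, 0.6, -2.6]
opening: 0.0189
```

Request:
{"op": "servo_tool", "data": {"moves": [[[0,0,0,0,0,0.05,1],[0,0,0,0,0,0.02,1]]]}}

```text
time: 8.17
ee_pos: [0.5665, -0.0578, 0.1516]
tcp_rot: [180.0, 0.0, -26.3]
wrist_force: [-0.1, 0.4, -1.4]
opening: 0.0187
```

Request:
{"op": "servo_tool", "data": {"moves": [[[0,0,0,0,0,0.05,1],[0,0,0,0,0,0.02,1]]]}}

```text
time: 8.33
ee_pos: [0.5665, -0.0579, 0.1508]
tcp_rot: [180.0, 0.0, -26.3]
wrist_force: [0.3, 0.6, -2.6]
opening: 0.019
```

Request:
{"op": "servo_tool", "data": {"moves": [[[0,0,0,0,0,0.05,1],[0,0,0,0,0,0.03,1]]]}}

```text
time: 8.5
ee_pos: [0.5666, -0.0578, 0.1499]
tcp_rot: [180.0, 0.0, -26.3]
wrist_force: [0.2, -0.5, -2.4]
opening: 0.0187
```

Request:
{"op": "servo_tool", "data": {"moves": [[[0,0,0,0,0,0.05,1],[0,0,0,0,0,0.03,1]]]}}

```text
time: 8.67
ee_pos: [0.5666, -0.0579, 0.1492]
tcp_rot: [180.0, 0.0, -26.3]
wrist_force: [-0.5, -0.0, -0.9]
opening: 0.0191
```

Request:
{"op": "servo_tool", "data": {"moves": [[[0,0,0,0,0,0.05,1],[0,0,0,0,0,0.03,1]]]}}

```text
time: 8.83
ee_pos: [0.5667, -0.0579, 0.149]
tcp_rot: [-180.0, -0.0, -26.3]
wrist_force: [-1.3, 0.8, 2.2]
opening: 0.019
```

Request:
{"op": "servo_tool", "data": {"moves": [[[0,0,0.06,0,0,0.01,1],[0,0,0.06,0,0,0.02,1],[0,0,0.06,0,0,0.02,1]]]}}

```text
time: 9.08
ee_pos: [0.567, -0.0577, 0.1489]
tcp_rot: [-179.9, -0.1, -36.9]
wrist_force: [0.0, 0.2, -1.2]
opening: 0.0191
```

Request:
{"op": "servo_tool", "data": {"moves": [[[0,0,0.06,0,0,0.02,1],[0,0,0.06,0,0,0.02,1],[0,0,0.06,0,0,0.02,1]]]}}

```text
time: 9.33
ee_pos: [0.5672, -0.0575, 0.1487]
tcp_rot: [-179.9, -0.1, -47.7]
wrist_force: [-1.4, 0.2, -0.2]
opening: 0.0191
```

```bash
python3 -c "
from h import *
st()"
```

```text
t9.33 q [  -5.8    6.7    2.8   85.9    0.  -138.1] p [ 0.5672 -0.0575  0.1487] r [-1.7986e+02 -9.0000e-02 -4.7720e+01] F [-1.4  0.2 -0.2] T [-0.07  0.31  0.02] op 0.0191
```

Request:
{"op": "servo_tool", "data": {"moves": [[[0,0,0.06,0,0,0.04,1],[0,0,0.06,0,0,0.04,1],[0,0,0.06,0,0,0.04,1]]]}}

```text
time: 9.58
ee_pos: [0.5672, -0.0576, 0.1483]
tcp_rot: [-179.8, -0.1, -58.6]
wrist_force: [-2.2, 0.4, 2.5]
opening: 0.0188
```

Request:
{"op": "servo_tool", "data": {"moves": [[[0,0,0.06,0,0,0.04,1],[0,0,0.06,0,0,0.04,1],[0,0,0.06,0,0,0.04,1]]]}}

```text
time: 9.83
ee_pos: [0.567, -0.0577, 0.148]
tcp_rot: [-179.8, -0.1, -69.4]
wrist_force: [-0.5, 0.8, 1.0]
opening: 0.0189
```

```bash
python3 -c "
from h import *
st()"
```

```text
t9.83 q [  -5.8    6.6    2.6   85.8    0.  -116.4] p [ 0.567  -0.0577  0.148 ] r [-1.7978e+02 -1.0000e-01 -6.9420e+01] F [-0.5  0.8  1. ] T [-0.01  0.26  0.02] op 0.0189
```

Request:
{"op": "servo_tool", "data": {"moves": [[[0,0,0.08,0,0,0.04,1],[0,0,0.08,0,0,0.04,1],[0,0,0.08,0,0,0.04,1],[0,0,0.08,0,0,0.04,1]]]}}

```text
time: 10.17
ee_pos: [0.5668, -0.0579, 0.1475]
tcp_rot: [-179.7, -0.0, -88.6]
wrist_force: [-2.3, 0.8, -0.1]
opening: 0.019
```

```bash
python3 -c "
from h import *
st()"
```

```text
t10.17 q [ -5.8   6.5   2.5  85.7  -0.  -97.2] p [ 0.5668 -0.0579  0.1475] r [-1.7973e+02 -5.0000e-02 -8.8610e+01] F [-2.3  0.8 -0.1] T [-0.01  0.29  0.01] op 0.0190
```

Request:
{"op": "servo_tool", "data": {"moves": [[[0,0,0.08,0,0,0.05,1],[0,0,0.08,0,0,0.05,1],[0,0,0.08,0,0,0.05,1],[0,0,0.08,0,0,0.05,1]]]}}

```text
time: 10.5
ee_pos: [0.5666, -0.058, 0.1468]
tcp_rot: [-179.7, 0.0, -107.9]
wrist_force: [-0.9, 0.1, 0.8]
opening: 0.0186
```

Request:
{"op": "servo_tool", "data": {"moves": [[[0,0,0.08,0,0,0.05,1],[0,0,0.08,0,0,0.05,1],[0,0,0.08,0,0,0.05,1],[0,0,0.08,0,0,0.05,1]]]}}

```text
time: 10.83
ee_pos: [0.5664, -0.0581, 0.1461]
tcp_rot: [-179.6, 0.2, -127.2]
wrist_force: [-2.0, -0.3, 0.9]
opening: 0.0187
```

```bash
python3 -c "
from h import *
st()"
```

```text
t10.83 q [ -5.8   6.3   2.1  85.4  -0.  -58.6] p [ 0.5664 -0.0581  0.1461] r [-1.7964e+02  1.7000e-01 -1.2719e+02] F [-2.  -0.3  0.9] T [0.03 0.34 0.01] op 0.0187
```

Request:
{"op": "servo_tool", "data": {"moves": [[[0,0,0.08,0,0,0.05,1],[0,0,0.08,0,0,0.05,1],[0,0,0.08,0,0,0.05,1],[0,0,0.08,0,0,0.05,1],[0,0,0.08,0,0,0.05,1],[0,0,0.08,0,0,0.05,1]]]}}

```text
time: 11.33
ee_pos: [0.5661, -0.058, 0.145]
tcp_rot: [-179.7, 0.4, -156.1]
wrist_force: [-1.0, 0.1, 1.6]
opening: 0.0189
```

```bash
python3 -c "
from h import *
st()"
```

```text
t11.33 q [ -5.8   6.2   1.9  85.2  -0.  -29.7] p [ 0.5661 -0.058   0.145 ] r [-179.72    0.38 -156.11] F [-1.   0.1  1.6] T [ 0.07  0.3  -0.01] op 0.0189
```

Request:
{"op": "servo_tool", "data": {"moves": [[[0,0,0.08,0,0,0.05,1],[0,0,0.08,0,0,0.05,1],[0,0,0.08,0,0,0.05,1],[0,0,0.08,0,0,0.05,1],[0,0,0.08,0,0,0.05,1],[0,0,0.08,0,0,0.05,1]]]}}

```text
time: 11.83
ee_pos: [0.5659, -0.0579, 0.1437]
tcp_rot: [-179.9, 0.6, 175.0]
wrist_force: [-0.9, 0.2, 0.8]
opening: 0.0187
```

Request:
{"op": "servo_tool", "data": {"moves": [[[0,0,0.08,0,0,0.05,1],[0,0,0.08,0,0,0.05,1],[0,0,0.08,0,0,0.05,1],[0,0,0.08,0,0,0.05,1],[0,0,0.08,0,0,0.05,1],[0,0,0.08,0,0,0.05,1]]]}}

```text
time: 12.33
ee_pos: [0.5659, -0.0578, 0.1423]
tcp_rot: [179.7, 0.6, 146.0]
wrist_force: [-1.4, 0.5, 1.1]
opening: 0.0188
```

```bash
python3 -c "
from h import *
st()"
```

```text
t12.33 q [-5.8  6.   1.3 84.7 -0.  28.1] p [ 0.5659 -0.0578  0.1423] r [179.72   0.58 146.05] F [-1.4  0.5  1.1] T [0.07 0.24 0.05] op 0.0188
```

Request:
{"op": "servo_tool", "data": {"moves": [[[0,0,0.06,0,0,0.04,1],[0,0,0.06,0,0,0.04,1],[0,0,0.06,0,0,0.04,1]]]}}

```text
time: 12.58
ee_pos: [0.5659, -0.0577, 0.1418]
tcp_rot: [179.6, 0.5, 135.1]
wrist_force: [-0.7, -0.4, -0.0]
opening: 0.0187
```

Request:
{"op": "servo_tool", "data": {"moves": [[[0,0,0.06,0,0,0.04,1],[0,0,0.06,0,0,0.04,1]]]}}

```text
time: 12.75
ee_pos: [0.5659, -0.0576, 0.1415]
tcp_rot: [179.5, 0.5, 127.9]
wrist_force: [-0.2, -0.1, 0.0]
opening: 0.0187
```

```bash
python3 -c "
from h import *
st()"
```

```text
t12.75 q [-5.8  5.9  1.2 84.5 -0.  46.3] p [ 0.5659 -0.0576  0.1415] r [179.5    0.51 127.89] F [-0.2 -0.1  0. ] T [ 0.07  0.24 -0.04] op 0.0187
```

Request:
{"op": "servo_tool", "data": {"moves": [[[0,0,0.06,0,0,0.04,1],[0,0,0.06,0,0,0.04,1]]]}}

```text
time: 12.92
ee_pos: [0.5659, -0.0576, 0.1411]
tcp_rot: [179.4, 0.5, 120.7]
wrist_force: [-0.8, 0.3, -0.5]
opening: 0.0189
```

Request:
{"op": "servo_tool", "data": {"moves": [[[0,0,0.06,0,0,0.04,1],[0,0,0.06,0,0,0.04,1]]]}}

```text
time: 13.08
ee_pos: [0.566, -0.0578, 0.1411]
tcp_rot: [179.3, 0.4, 113.4]
wrist_force: [-1.0, 0.0, 2.1]
opening: 0.0188
```

```bash
python3 -c "
from h import *
st();s=imaging.camera('scene');zoom(s,235,165,320,250,7,'s4.png')"
```

```text
t13.08 q [-5.8  5.9  1.1 84.4 -0.  60.8] p [ 0.566  -0.0578  0.1411] r [179.32   0.43 113.42] F [-1.   0.   2.1] T [-0.27  0.36  0.02] op 0.0188
```

View pics/s4.png

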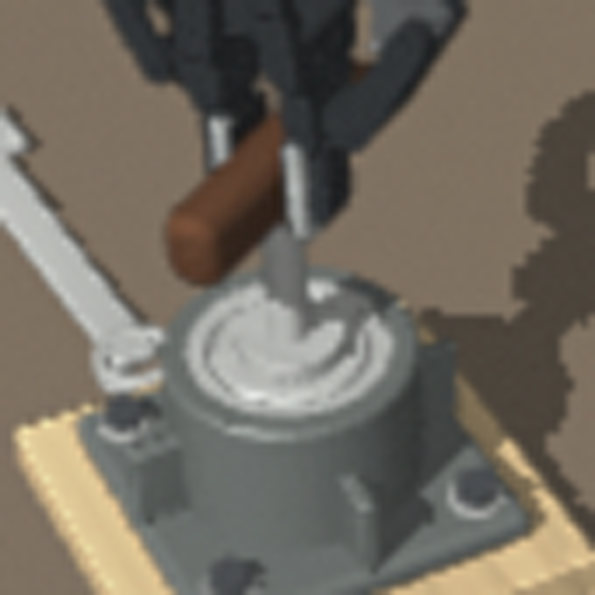

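Request:
{"op": "servo_tool", "data": {"moves": [[[0,0,0.05,0,0,0.04,1],[0,0,0.05,0,0,0.04,1]]]}}

```text
time: 13.3
ee_pos: [0.566, -0.058, 0.1411]
tcp_rot: [179.2, 0.4, 107.4]
wrist_force: [-1.5, 0.6, 1.6]
opening: 0.0188
```

```bash
python3 -c "
from h import *
st()"
```

```text
t13.30 q [-5.8  5.8  1.  84.3 -0.1 66.7] p [ 0.566  -0.058   0.1411] r [179.25   0.39 107.44] F [-1.5  0.6  1.6] T [-0.04  0.4   0.02] op 0.0188
```

Request:
{"op": "servo_tool", "data": {"moves": [[[0,0,0.06,0,0,0.03,1],[0,0,0.06,0,0,0.03,1],[0,0,0.06,0,0,0.03,1]]]}}

```text
time: 13.55
ee_pos: [0.566, -0.0581, 0.1411]
tcp_rot: [179.1, 0.3, 96.9]
wrist_force: [-0.6, -0.1, 1.0]
opening: 0.0189
```

```bash
python3 -c "
from h import *
st()"
```

```text
t13.55 q [-5.8  5.8  1.  84.3 -0.1 77.2] p [ 0.566  -0.0581  0.1411] r [179.14   0.27  96.94] F [-0.6 -0.1  1. ] T [-0.05  0.41  0.  ] op 0.0189
```

```bash
python3 -c "
from h import *
s=imaging.camera('scene');zoom(s,250,195,305,235,14,'s5.png')
plan((.5662,-.058,.1411),97,2,1)"
```

```text
[[0.015, 0.005, -0.005, 0, 0.02, 0, 1], [-0, -0, -0, 0, 0, 0, 1]]
end [ 0.5662 -0.058   0.1411] [-1.800e+02 -2.000e-02  9.698e+01]
```

View pics/s5.png

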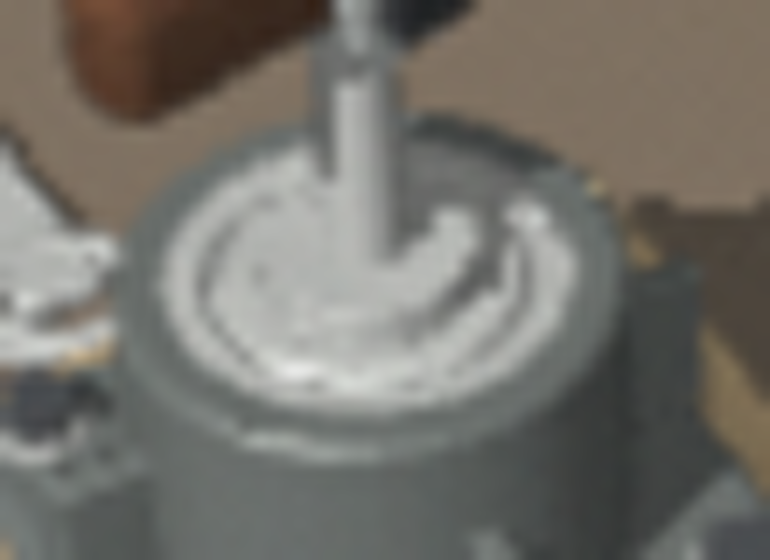

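The collar lies on the cap face at about (276,214), with no gap visible, and z stopped falling at 0.1411 while the turn went on. The puller is seated, so I'll draw the cap now.

Request:
{"op": "servo_tool", "data": {"moves": [[[0.012,0.004,0,0,0.02,0,1],[0,0,0,0,0,-0.1,1],[0,0,0,0,0,-0.2,1],[0,0,0,0,0,-0.2,1],[0,0,0,0,0,-0.3,1]]], "force": 100}}

```text
time: 14.02
ee_pos: [0.5651, -0.0579, 0.1442]
tcp_rot: [-179.7, -0.1, 97.2]
wrist_force: [3.2, -0.2, -16.0]
opening: 0.0187
```

```bash
python3 -c "
from h import *
st()"
```

```text
t14.02 q [-5.9  6.9  2.5 85.9  0.  76.9] p [ 0.5651 -0.0579  0.1442] r [-1.797e+02 -9.000e-02  9.723e+01] F [  3.2  -0.2 -16. ] T [-0.18 -0.79 -0.  ] op 0.0187
```

Request:
{"op": "servo_tool", "data": {"moves": [[[0,0,0,0,0.05,-0.3,1],[0,0,0,0,0.05,-0.3,1],[0,0,0,0,0.04,-0.3,1],[0,0,0,0,0.02,-0.3,1]]]}}

```text
time: 14.35
ee_pos: [0.5656, -0.0578, 0.1538]
tcp_rot: [-179.3, -0.1, 97.3]
wrist_force: [2.3, -0.6, -15.8]
opening: 0.0186
```

```bash
python3 -c "
from h import *
st()"
```

```text
t14.35 q [-5.8  7.3  4.  87.4 -0.  76.9] p [ 0.5656 -0.0578  0.1538] r [-1.7935e+02 -1.4000e-01  9.7310e+01] F [  2.3  -0.6 -15.8] T [-0.23 -0.58  0.03] op 0.0186
```

Request:
{"op": "servo_tool", "data": {"moves": [[[-0.01,0.001,0,0,0.04,-0.3,1],[0,0,0,0,0.03,-0.3,1],[0,0,0,0,0.03,-0.3,1],[0,0,0,0,0.03,-0.3,1],[0,0,0,0,0.03,-0.3,1],[0,0,0,0,0.03,-0.3,1]]]}}

```text
time: 14.85
ee_pos: [0.5665, -0.0577, 0.1739]
tcp_rot: [-179.9, -0.2, 97.3]
wrist_force: [0.5, 0.3, -5.5]
opening: 0.0186
```

```bash
python3 -c "
from h import *
st()"
```

```text
t14.85 q [-5.9  7.   5.9 89.1  0.2 76.8] p [ 0.5665 -0.0577  0.1739] r [-179.86   -0.21   97.32] F [ 0.5  0.3 -5.5] T [ 0.01 -0.01  0.  ] op 0.0186
```

Past the seal: the load is now only the weight (5.5 N). I'll keep going up.

Request:
{"op": "servo_tool", "data": {"moves": [[[0,0,0,0,-0.03,-0.4,1],[0,0,0,0,0,-0.4,1],[0,0,0,0,0,-0.5,1],[0,0,0,0,0,-0.8,1],[0,0,0,0,0,-1.0,1],[0,0,0,0,0,-1.0,1],[0,0,0,0,0,0,1]]]}}

```text
time: 15.43
ee_pos: [0.5681, -0.0575, 0.2266]
tcp_rot: [179.5, -0.1, 97.3]
wrist_force: [0.7, 0.4, -5.4]
opening: 0.0188
```

```bash
python3 - <<'E'
from h import *
st()
cv2.imwrite('pics/s6.png',imaging.camera('scene'))
t=cv2.imread("pics/top0.png");s=cv2.imread("pics/scene0.png");ct=imaging.calibration("top");cs=imaging.calibration("scene")
Z=[(492,180),(757,260),(683,526),(415,447)]
P=[plane(ct,300+(x+.5)/4.5-.5,170+(y+.5)/4.5-.5,.022) for x,y in Z];print(np.array(P).round(4),np.mean(P,0))
for i in range(4): print(np.linalg.norm(P[i]-P[(i+1)%4]),np.degrees(np.arctan2(*(P[(i+1)%4]-P[i])[1::-1])))
zoom(s,135,220,225,295,8,'tray.png')
plan((.48,-.275,.22),97,12,1,vmax=3)
E
```

```text
t15.43 q [-5.9  7.3 12.1 94.3  0.2 76.8] p [ 0.5681 -0.0575  0.2266] r [ 1.7946e+02 -1.1000e-01  9.7350e+01] F [ 0.7  0.4 -5.4] T [-0.05 -0.03 -0.02] op 0.0188
[[ 0.574  -0.2228  0.022 ]
 [ 0.5319 -0.3664  0.022 ]
 [ 0.3895 -0.3239  0.022 ]
 [ 0.4305 -0.1803  0.022 ]] [ 0.48149559 -0.27332815  0.022     ]
0.1495998519847504 -106.34200189920608
0.1486013114575069 163.38488440694275
0.14929088951302166 74.06634431297839
0.14966413107538803 -16.493443944182495
[[0.009, -0.002, 0.006, -2.61, -1.47, 0.05, 1], [-0, -0, 0, -2.62, -1.46, 0.07, 1], [-0, -0, 0, -2.62, -1.46, 0.07, 1], [-0, -0, 0, -2.62, -1.46, 0.07, 1], [-0, -0, 0, -2.62, -1.45, 0.08, 1], [-0, -0, 0, -2.62, -1.46, 0.07, 1], [-0, -0, 0, -2.62, -1.45, 0.08, 1], [-0, -0, 0, -2.17, -1.21, 0.06, 1], [-0, -0, 0, -0, 0, 0, 1], [-0, -0, 0, -0, 0, 0, 1], [-0, -0, 0, -0, 0, 0, 1], [-0, -0, 0, -0, 0, 0, 1]]
end [ 0.48  -0.275  0.22 ] [-1.7999e+02 -1.0000e-02  9.7000e+01]
```

View pics/s6.png

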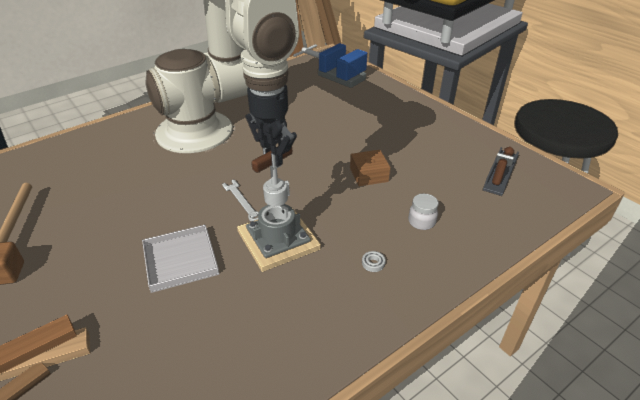

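View pics/tray.png

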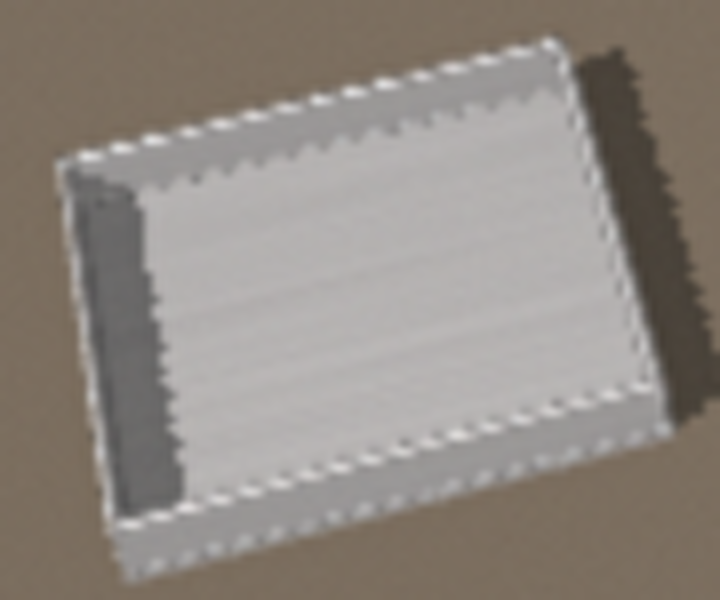

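Request:
{"op": "servo_tool", "data": {"moves": [[[0.009,0,0,-1.5,-0.8,0,1],[0,0,0,-2.6,-1.5,0,1],[0,0,0,-2.6,-1.5,0,1],[0,0,0,-2.6,-1.5,0,1],[0,0,0,-2.6,-1.5,0,1],[0,0,0,-2.6,-1.5,0,1],[0,0,0,-2.6,-1.4,0,1],[0,0,0,-2,-1,0,1],[0,0,0,-1,-0.5,0,1],[0,0,0,0,0,0,1]]]}}

```text
time: 16.32
ee_pos: [0.4796, -0.2788, 0.2225]
tcp_rot: [-179.9, -0.2, 97.6]
wrist_force: [0.0, 0.8, -5.1]
opening: 0.0187
```

```bash
python3 -c "
from h import *
st()
plan((.4815,-.2735,.14),97,6,1,vmax=2)"
```

```text
t16.32 q [-30.2   5.6   9.8  94.4   0.1  52.2] p [ 0.4796 -0.2788  0.2225] r [-179.93   -0.21   97.61] F [ 0.   0.8 -5.1] T [-0.01 -0.    0.04] op 0.0187
[[-0.001, -0.004, 0.011, 0.11, 0.07, 2, 1], [-0, 0, -0, 0.12, 0.06, 2, 1], [-0, 0, -0, 0.13, 0.06, 2, 1], [-0, 0, -0, 0.12, 0.06, 2, 1], [-0, 0, -0, 0.02, 0.01, 0.25, 1], [-0, 0, -0, -0, 0, 0, 1]]
end [ 0.4815 -0.2735  0.14  ] [-1.7998e+02  2.0000e-02  9.6980e+01]
```

Request:
{"op": "servo_tool", "data": {"moves": [[[0,-0.004,0,0.2,0.1,1.5,1],[0,0,0,0.2,0,2,1],[0,0,0,0.1,0,2,1],[0,0,0,0,0,1.5,1],[0,0,0,0,0,1,1],[0,0,0,0,0,0.5,1],[0,0,0,0,0,0,1]]]}}

```text
time: 16.9
ee_pos: [0.4814, -0.2706, 0.1339]
tcp_rot: [180.0, -0.1, 97.6]
wrist_force: [0.1, 0.4, -6.6]
opening: 0.0188
```

```bash
python3 -c "
from h import *
st()
s=imaging.camera('scene');zoom(s,135,140,235,295,4.2,'s7.png')
plan((.4815,-.2735,.11),97,3,1,vmax=2)"
```

```text
t16.90 q [-29.4   4.4  -1.3  84.3   0.1  53. ] p [ 0.4814 -0.2706  0.1339] r [ 1.7997e+02 -6.0000e-02  9.7620e+01] F [ 0.1  0.4 -6.6] T [0.01 0.04 0.03] op 0.0188
[[0.001, -0.001, 0.011, -0.23, -0.03, 1.99, 1], [0, 0, -0, -0.05, -0.01, 0.46, 1], [0, 0, -0, -0, -0, 0, 1]]
end [ 0.4815 -0.2735  0.11  ] [1.800e+02 2.000e-02 9.699e+01]
```

View pics/s7.png

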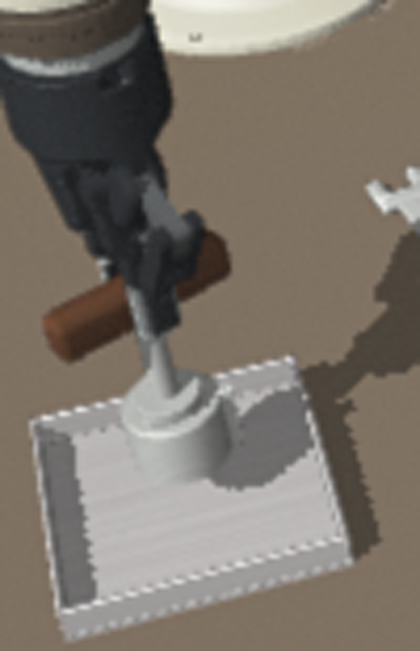

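Request:
{"op": "servo_tool", "data": {"moves": [[[0,0,0,-0.2,0,1.2,1],[0,0,0,-0.1,0,0.8,1],[0,0,0,0,0,0.4,1],[0,0,0,0,0,0,1]]]}}

```text
time: 17.28
ee_pos: [0.4836, -0.2743, 0.1109]
tcp_rot: [179.7, 0.1, 97.7]
wrist_force: [0.7, -0.3, -5.7]
opening: 0.0183
```

```bash
python3 -c "
from h import *
st()"
```

```text
t17.28 q [-29.6   4.8  -3.4  81.5   0.1  52.8] p [ 0.4836 -0.2743  0.1109] r [1.7975e+02 1.0000e-01 9.7650e+01] F [ 0.7 -0.3 -5.7] T [-0.02  0.01  0.02] op 0.0183
```

Request:
{"op": "servo_tool", "data": {"moves": [[[0.004,0,0,0,0,0.4,1],[0,0,0,0,0,0.3,1],[0,0,0,0,0,0.1,1]]]}}

```text
time: 17.53
ee_pos: [0.4838, -0.2747, 0.1027]
tcp_rot: [180.0, 0.1, 97.6]
wrist_force: [-0.2, 0.9, -5.4]
opening: 0.0186
```

Request:
{"op": "servo_tool", "data": {"moves": [[[0,0,0,0,0,0.1,1],[0,0,0,0,0,0.1,1]]]}}

```text
time: 17.7
ee_pos: [0.4838, -0.2747, 0.1007]
tcp_rot: [180.0, 0.1, 97.6]
wrist_force: [-0.5, 1.2, -5.2]
opening: 0.0185
```

Request:
{"op": "servo_tool", "data": {"moves": [[[0,0,0,0,0,0.1,1],[0,0,0,0,0,0.1,1]]]}}

```text
time: 17.87
ee_pos: [0.4842, -0.2748, 0.099]
tcp_rot: [179.9, 0.2, 97.6]
wrist_force: [-1.2, 0.1, -3.0]
opening: 0.0185
```

Request:
{"op": "servo_tool", "data": {"moves": [[[0,0,0,0,0,0.08,1],[0,0,0,0,0,0.08,1]]]}}

```text
time: 18.03
ee_pos: [0.4843, -0.2749, 0.0982]
tcp_rot: [179.9, 0.2, 97.6]
wrist_force: [-0.9, 1.1, -1.2]
opening: 0.0185
```

Request:
{"op": "servo_tool", "data": {"moves": [[[0,0,0,0,0,0.08,1],[0,0,0,0,0,0.05,1]]]}}

```text
time: 18.2
ee_pos: [0.4844, -0.2748, 0.098]
tcp_rot: [179.8, 0.2, 97.6]
wrist_force: [-2.2, 2.4, 1.5]
opening: 0.0191
```

```bash
python3 -c "
from h import *
st()"
```

```text
t18.20 q [-29.5   5.1  -4.5  80.1  -0.1  52.8] p [ 0.4844 -0.2748  0.098 ] r [179.81   0.22  97.63] F [-2.2  2.4  1.5] T [0.35 0.71 0.01] op 0.0191
```

Request:
{"op": "servo_tool", "data": {"moves": [[[0,0,0,0,0,0,1.8],[0,0,0,0,0,0,2.4],[0,0,0,0,0,0,3],[0,0,0,0,0,0,4],[0,0,0,0,0,0,5.5],[0,0,0,0,0,0,7],[0,0,0,0,0,0,8],[0,0,0,0,0,0,8]]], "force": 20}}

```text
time: 18.87
ee_pos: [0.4859, -0.2759, 0.0996]
tcp_rot: [179.6, 0.4, 97.6]
wrist_force: [-0.5, -0.6, -1.0]
opening: 0.08
```

```bash
python3 -c "
from h import *
st()
s=imaging.camera('scene');zoom(s,135,140,235,295,4.2,'s8.png')"
```

```text
t18.87 q [-29.5   5.   -4.4  80.   -0.1  52.8] p [ 0.4859 -0.2759  0.0996] r [179.59   0.41  97.62] F [-0.5 -0.6 -1. ] T [ 0.03 -0.02  0.01] op 0.0800
```

View pics/s8.png

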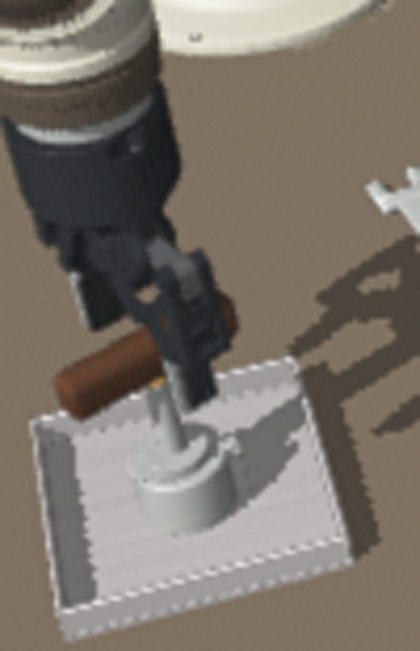

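The cap stands upright in the tray and the fingers are clear. I'll withdraw straight up.

Request:
{"op": "servo_tool", "data": {"moves": [[[0,0,0,0,0,-1,8],[0,0,0,0,0,-2,8],[0,0,0,0,0,-3,8],[0,0,0,0,0,-3,8],[0,0,0,0,0,-3,8],[0,0,0,0,0,0,8],[0,0,0,0,0,0,8]]]}}

```text
time: 19.5
ee_pos: [0.4836, -0.2744, 0.2274]
tcp_rot: [179.7, 0.3, 97.6]
wrist_force: [-0.4, -0.4, 0.0]
opening: 0.0802
```

```bash
python3 -c "
from h import *
st()
s=imaging.camera('scene');cv2.imwrite('pics/s9.png',s);cv2.imwrite('pics/w9.png',imaging.camera('wrist'))
cs=imaging.calibration('scene')
a=cv2.resize(s[185:295,135:235],None,fx=5,fy=5,interpolation=2);cv2.imwrite('pics/s9z.png',a)"
```

```text
t19.50 q [-29.5   5.2   9.9  94.2  -0.1  52.8] p [ 0.4836 -0.2744  0.2274] r [179.67   0.35  97.62] F [-0.4 -0.4  0. ] T [-0.02  0.02  0.02] op 0.0802
```

View pics/s9z.png

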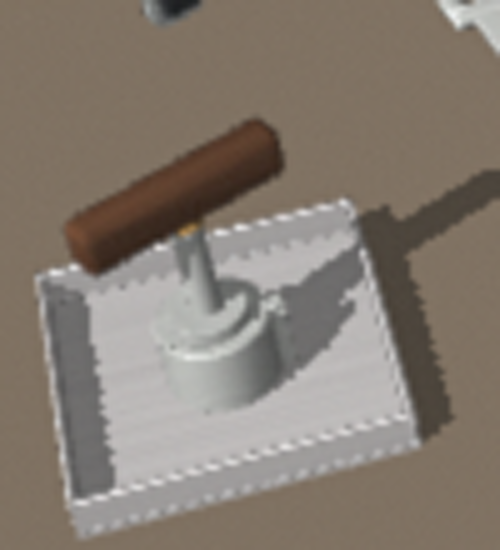

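View pics/s9.png

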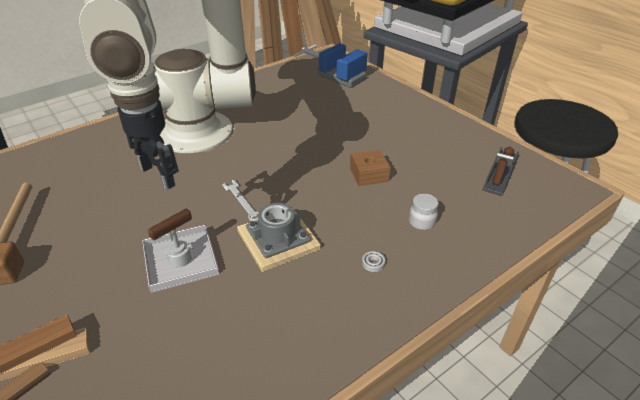

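View pics/w9.png

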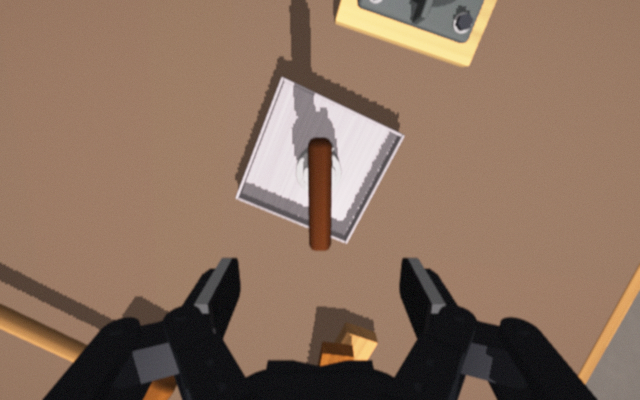

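The cap stands upright near the tray's centre, at about (178,255) in the scene view, with the puller in it. Wrench (240,198), tin (424,212) and bearing (373,261) are where they were, and the gripper is clear.

```bash
python3 -c "
from workcell import bot
print(bot.job_done())"
```

```text
the job is handed in; nothing more can be done
None
```

I screwed the puller home in the end cap, drew the cap out of the housing, stood it in the tray and let go. I handed the job in at about 19.6 s of the 67 s; `bot.job_done()` gives no verdict.

- **Screwing in:** The threads touched with the collar about 7.5 mm above the face. About 3.8 rad clockwise took it to the stop; the advance was about 13 mm per turn over the middle of the run. At the end of each call the wrist force was within about 5 N of its free-hanging value. The descent stopped at TCP z = 0.1411 m, against a predicted 0.1415, and stayed there through a further 0.29 rad. The camera showed no gap under the collar.
- **Drawing and placing:** The pull read about 16 N until the seal let go, then about 5.5 N, which is the weight of cap and puller. The cap went down near the tray's centre, with the first contact at a few newtons.
- **Last checks:** In the pictures the cap stands upright with the puller still in it and the gripper clear. The wrench, tin and bearing look unmoved, judged by eye rather than measured.
- **What disagreed:** The scene and top cameras differed by about 2 mm on the bore centre before combining. I corrected the puller's position sideways by about 1 mm, using its place relative to the bore in the same pictures.

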